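Lid the specimen pots and run the carousel

TASK

Get every steel pot on the bench ready for the reader: stand it upright on the carousel, one pot to a dark round mark, roughly centred, with the lid of its own shape and size fully seated, leaving the platter close to where it is parked while you load. Only when all the pots are loaded and lidded, turn the platter anticlockwise (seen from above) by its upright handle, slowly, through its full turn until it comes up against its stop, and leave it there with every pot still on its mark and lidded. Do not knock the other things on the bench out of place.

Things in the scene. Friction and masses are not known exactly. Their poses are not given: they have to be found in the camera images.
- pot_small_round: open steel pot, round, 46 mm across outside, 50 mm high, walls 3 mm, mouth 40 mm; upright, origin at the centre of its underside, z up. About 120 g. It is missing in some runs (None from the start).
- pot_large_round: open steel pot, round, 62 mm across outside, 50 mm high, walls 3 mm, mouth 56 mm; upright, origin at the centre of its underside, z up. About 120 g. It is missing in some runs (None from the start).
- pot_square: open steel pot, square, 50 x 50 mm outside, 50 mm high, walls 3 mm, mouth 44 x 44 mm; upright, origin at the centre of its underside, z up. About 120 g. It is missing in some runs (None from the start).
- pot_oblong: open steel pot, oblong, 60 mm along its own x, 40 mm along its own y outside, 50 mm high, walls 3 mm, mouth 54 x 34 mm; upright, origin at the centre of its underside, z up. About 120 g. It is missing in some runs (None from the start).
- lid_small_round: loose steel lid, 50 g, of the pot of its shape: plate round, 46 mm across, 5 mm thick; under it a tapered plug 34 mm, 8 mm deep (3 mm slack a side); on top a black grip bar 28 mm (own x) x 12 (own y) x 18 high. Origin at the centre of the plug's underside, z up: bar 13 to 31 mm above it; seated, 42 mm above the pot's origin. Unneeded if its pot is missing.
- lid_large_round: loose steel lid, 50 g, of the pot of its shape: plate round, 62 mm across, 5 mm thick; under it a tapered plug 50 mm, 8 mm deep (3 mm slack a side); on top a black grip bar 28 mm (own x) x 12 (own y) x 18 high. Origin at the centre of the plug's underside, z up: bar 13 to 31 mm above it; seated, 42 mm above the pot's origin. Unneeded if its pot is missing.
- lid_square: loose steel lid, 50 g, of the pot of its shape: plate square, 50 x 50 mm, 5 mm thick; under it a tapered plug 38 x 38 mm, 8 mm deep (3 mm slack a side); on top a black grip bar 28 mm (own x) x 12 (own y) x 18 high. Origin at the centre of the plug's underside, z up: bar 13 to 31 mm above it; seated, 42 mm above the pot's origin. Unneeded if its pot is missing.
- lid_oblong: loose steel lid, 50 g, of the pot of its shape: plate oblong, 60 mm along its own x, 40 mm along its own y, 5 mm thick; under it a tapered plug 48 x 28 mm, 8 mm deep (3 mm slack a side); on top a black grip bar 28 mm (own x) x 12 (own y) x 18 high. Origin at the centre of the plug's underside, z up: bar 13 to 31 mm above it; seated, 42 mm above the pot's origin. Unneeded if its pot is missing.
- platter (a joint): turning angle of the carousel's platter, rad, growing anticlockwise seen from above. Starts between 0.05 and 0.55; fixed stops at 0 and 7.0, so the far stop is a little more than a full turn away. Stays where it is left; friction 0.25 N m, about 2.4 N at the handle.
- hub (a point): centre of the grey round platter (250 mm across, on a fixed round foot) on its upper face, 30 mm above the bench; x of this frame points to the handle
- handle (a point): top end of the upright steel handle, a round rod 14 mm across, 105 mm from the platter's axis, standing 103 mm above the platter and turning with it; smooth, so it can turn in the fingers
- station1 (a point): centre of a dark round mark 74 mm across, flush with the platter's upper face, 80 mm from the platter's axis, 72 degrees anticlockwise from the handle; flat, no recess. Turns with the platter.
- station2 (a point): centre of a dark round mark 74 mm across, flush with the platter's upper face, 80 mm from the platter's axis, 144 degrees anticlockwise from the handle; flat, no recess. Turns with the platter.
- station3 (a point): centre of a dark round mark 74 mm across, flush with the platter's upper face, 80 mm from the platter's axis, 216 degrees anticlockwise from the handle; flat, no recess. Turns with the platter.
- station4 (a point): centre of a dark round mark 74 mm across, flush with the platter's upper face, 80 mm from the platter's axis, 288 degrees anticlockwise from the handle; flat, no recess. Turns with the platter.
- stopper_a: rubber stopper, 20 mm across, 18 mm high; bystander, not part of the job
- stopper_b: rubber stopper, 20 mm across, 18 mm high; bystander, not part of the job
- reagent_jar: amber jar, 52 mm across, 75 mm high; bystander, not part of the job
- spatula: flat steel spatula 125 mm long, 4 mm thick, lying along its x; bystander, not part of the job
- slide_box: flat blue box 60 x 45 x 25 mm; bystander, not part of the job
- vial: closed amber vial, 26 mm across, 50 mm high; bystander, not part of the job
There are look-alikes about, which are no part of the job. What is shaped like the lid_large_round but green or orange is not meant. Leave any blue look-alike of the pot_square alone.

How it is judged (in metres and radians):
On the way, in this order (a step that is already met when the one before it is completed fails the run):
1. all pots present stand on marks of the parked platter (below 0.9 rad), each under its own lid ((horizontal distance between pot_small_round and station1 below 0.018 m or horizontal distance between pot_small_round and station2 below 0.018 m or horizontal distance between pot_small_round and station3 below 0.018 m or horizontal distance between pot_small_round and station4 below 0.018 m) and z of pot_small_round in the frame of hub between -0.004 and 0.006 m and angle between each of pot_small_round, pot_large_round, pot_square, pot_oblong's own z axis and vertical below 0.08 rad and horizontal distance between lid_small_round and pot_small_round below 0.007 m and z of lid_small_round in the frame of pot_small_round between 0.038 and 0.046 m and angle between each of lid_small_round, lid_large_round, lid_square, lid_oblong's own z axis and vertical below 0.1 rad and (horizontal distance between pot_large_round and station1 below 0.018 m or horizontal distance between pot_large_round and station2 below 0.018 m or horizontal distance between pot_large_round and station3 below 0.018 m or horizontal distance between pot_large_round and station4 below 0.018 m) and z of pot_large_round in the frame of hub between -0.004 and 0.006 m and horizontal distance between lid_large_round and pot_large_round below 0.007 m and z of lid_large_round in the frame of pot_large_round between 0.038 and 0.046 m and (horizontal distance between pot_square and station1 below 0.018 m or horizontal distance between pot_square and station2 below 0.018 m or horizontal distance between pot_square and station3 below 0.018 m or horizontal distance between pot_square and station4 below 0.018 m) and z of pot_square in the frame of hub between -0.004 and 0.006 m and horizontal distance between lid_square and pot_square below 0.007 m and z of lid_square in the frame of pot_square between 0.038 and 0.046 m and (horizontal distance between pot_oblong and station1 below 0.018 m or horizontal distance between pot_oblong and station2 below 0.018 m or horizontal distance between pot_oblong and station3 below 0.018 m or horizontal distance between pot_oblong and station4 below 0.018 m) and z of pot_oblong in the frame of hub between -0.004 and 0.006 m and horizontal distance between lid_oblong and pot_oblong below 0.007 m and z of lid_oblong in the frame of pot_oblong between 0.038 and 0.046 m and value of joint platter below 0.9 rad), for 0.2 s.
2. the platter has been turned anticlockwise through its full turn to the stop (value of joint platter above 6.88 rad), for 0.2 s.
At the end, for the whole second after the job is handed in: The platter is at its far stop (above 6.85 rad) and still; every pot present stands upright on the platter with its centre within 18 mm of a mark's centre, its own lid level, within 7 mm of the pot's axis and fully down (origin 38 to 46 mm above the pot's) ((horizontal distance between pot_small_round and station1 below 0.018 m or horizontal distance between pot_small_round and station2 below 0.018 m or horizontal distance between pot_small_round and station3 below 0.018 m or horizontal distance between pot_small_round and station4 below 0.018 m) and z of pot_small_round in the frame of hub between -0.004 and 0.006 m and angle between each of pot_small_round, pot_large_round, pot_square, pot_oblong's own z axis and vertical below 0.08 rad and horizontal distance between lid_small_round and pot_small_round below 0.007 m and z of lid_small_round in the frame of pot_small_round between 0.038 and 0.046 m and angle between each of lid_small_round, lid_large_round, lid_square, lid_oblong's own z axis and vertical below 0.1 rad and (horizontal distance between pot_large_round and station1 below 0.018 m or horizontal distance between pot_large_round and station2 below 0.018 m or horizontal distance between pot_large_round and station3 below 0.018 m or horizontal distance between pot_large_round and station4 below 0.018 m) and z of pot_large_round in the frame of hub between -0.004 and 0.006 m and horizontal distance between lid_large_round and pot_large_round below 0.007 m and z of lid_large_round in the frame of pot_large_round between 0.038 and 0.046 m and (horizontal distance between pot_square and station1 below 0.018 m or horizontal distance between pot_square and station2 below 0.018 m or horizontal distance between pot_square and station3 below 0.018 m or horizontal distance between pot_square and station4 below 0.018 m) and z of pot_square in the frame of hub between -0.004 and 0.006 m and horizontal distance between lid_square and pot_square below 0.007 m and z of lid_square in the frame of pot_square between 0.038 and 0.046 m and (horizontal distance between pot_oblong and station1 below 0.018 m or horizontal distance between pot_oblong and station2 below 0.018 m or horizontal distance between pot_oblong and station3 below 0.018 m or horizontal distance between pot_oblong and station4 below 0.018 m) and z of pot_oblong in the frame of hub between -0.004 and 0.006 m and horizontal distance between lid_oblong and pot_oblong below 0.007 m and z of lid_oblong in the frame of pot_oblong between 0.038 and 0.046 m and value of joint platter above 6.85 rad and velocity of joint platter below 0.05 rad/s and linear speed of each of pot_small_round, pot_large_round, pot_square, pot_oblong below 0.02 m/s); the robot touches nothing.
It fails at once if the platter is spun faster than 2.5 rad/s (velocity of joint platter above 2.5 rad/s or velocity of joint platter below -2.5 rad/s).
It fails at once if a bystander is knocked more than 50 mm out of place (distance of any of stopper_a, stopper_b, reagent_jar, spatula, slide_box, vial from where it was at the start of the episode above 0.05 m).
Of pot_small_round, pot_large_round, pot_square, pot_oblong only 3 to 4 are there at a start; the rules pass over those that are not, and their reading is None.
At some moment in a run one of pot_small_round, lid_large_round, pot_square, lid_oblong, lid_small_round, pot_large_round, lid_square, pot_oblong may be knocked a few centimetres aside while the robot is not near it.
It also fails if it takes over 210 s, if anything falls off the work surface, if the arm or the gripper's body presses on something with over 40 N, if the wrist force passes 120 N, or if a joint passes its speed limit or range.

ROBOT

A 6-joint arm with a two-finger parallel gripper is mounted at the origin on the work surface. World frame = base frame: x ahead of the robot, y to its left, z up, the work surface at z = 0. Lengths are in mm, angles in degrees, forces in N, time in s.
With the tool pointing down it reaches from about 275 to 1000 mm from the base axis. Payload 8.4 kg.
Tool frame: the origin (TCP) lies between the finger pads; the fingertips stand 25 mm ahead of it and the grasp point (between the pads) lies 6 mm ahead of it (tips_ahead is the distance from the TCP to the fingertips, in mm); z points along the fingers, y is the direction in which the jaws open and shut (so a half turn about z gives the same grasp; the last joint's range is limited). The gripper opens to 85 mm and grips with 20 to 120 N. Pads are 22 mm wide; open, the fingers measure 114 mm over their backs; the gripper's body (76 mm by 85 mm) begins 54 mm behind the grasp point. The pads swing forward as they close: fully open they stand 13 mm farther back than shut.
Start: joints at [-71.872, 20.225, 93.587, -0, 66.188, -0.138], TCP at [195.891, -593.511, 256.281] pointing down, gripper open.
Joint ranges: [-150.9, 150.9], [-52.94, 120.26], [3.33, 152.33], [-74.26, 254.26], [0, 154.13], [-172.89, 172.89]. Speed limits (degrees/s): [127.2, 127.2, 159.86, 180, 180, 180].

INTERFACE

Orientations are given as [roll, pitch, yaw] about the fixed x, y, z axes, in that order (R = Rz(yaw) Ry(pitch) Rx(roll)).
In Python, from workcell import get_obs, snapshot, camera_model, job_done, tips_ahead gives the robot as it stands.
- The arm moves only by the tool send_rows, never from a script. Its argument "targets" is a list of rows, each an object of numbers: "x", "y", "z": the shift along the world's x, y, z each as a share of 0.2 m, from -1 to 1; "twist": the turn about the world's z as a share of 90 degrees, from -1 to 1. A call has 1 to 12 rows; each row is the pose to reach, as a shift and turn from the pose measured when the call began; what a row does not reach only later rows make up. A row lasts 1/8 s, in which the tool goes at most 62.5 mm and 10.7 degrees, less where a joint would pass 70% of its speed; a pose out of reach is approached as far as the arm can. A call with a number of a shift or a turn outside -1 to 1 is refused whole. A call with a gripper value outside its range is refused whole. "hand" is the closure in counts, from 0 (fully open) to 255 (shut), set as the call begins (left out, the last holds). The fingers move at their own pace and stop on an object; the grip force is fixed at half the most. Time passes only in rows, so rows that repeat a pose let the fingers close. It gives the time, the measured TCP pose, the force and the opening at its end, in the units of the state.
- get_obs(): the state, without advancing time (a new reading comes with each control period).
- snapshot(name): name is "side" or "top" or "wrist"; returns the picture (480x640x3 uint8, red, green, blue); there is no depth.
- camera_model(name): a dict with "fov_y" (degrees; the focal length in pixels is half the picture's height over the tangent of half this angle, whatever the lens; pixels are square), "cx", "cy" (the principal point, pixels), "dist" ([k1, k2, p1, p2, k3] as OpenCV has them; the pictures are not rectified), "xyz" and "rotation" of the camera in the world. Camera axes: x right, y down, z forward; pixel columns grow to the right and rows downward; lengths in mm; the calibration is good to about 2 mm. A picture is of the moment at which its call begins: read the wrist's pose just before it. camera_model takes no time and is no camera call; for the wrist camera it gives the pose at the moment of the call.
- job_done(): hands the job in, once; it reports no verdict.
The state is a dict: "time_s": time; "qpos": joint angles; "dq": joint speeds; "joint_torque": joint torques, N m; "tool_pos": TCP position; "ee_rot": TCP orientation; "ft_force": force on the tool from outside, world axes, zero at the start; "moment": the same for the moment, N m; "grip_width": finger opening in mm.
Only numpy, scipy, OpenCV 4.12 (cv2) and the standard library are available. Lean on these libraries where they do the work, as an engineer would, in place of code of your own. Each camera call takes 0.05 s, during which the arm holds its last target. There are 200 camera calls.

## Working session

There is one attempt and no reset: what is moved stays moved. The work goes in short steps, Python scripts to look and compute and a tool call to move; the robot and the scene stay as the last step left them, time stands still between calls to the robot, and variables do not carry over. Pictures are saved under pics/ and viewed, on a budget of 14 in all, crops included, one or two more only if the job needs it, and the job is handed in when it is done.

Besides the shell and the picture viewer there is one more tool, called after "Emit:" as name(argument=value, ...) on one line, values as JSON. send_rows: Moves the arm, as the interface text tells. Shift numbers are shares of 0.2 m and turn numbers shares of 90 degrees, none past 1 either way. Its arguments: {"type":"object","properties":{"targets":{"type":"array"},"hand":{"type":"number"}},"required":["targets"]}

```bash
ls; mkdir -p pics; cat > h.py <<'E'
import numpy as np, cv2
from workcell import get_obs, snapshot, camera_model, tips_ahead
from scipy.spatial.transform import Rotation as Ro
def K(c):
    f=240/np.tan(np.radians(c["fov_y"])/2); return np.array([[f,0,c["cx"]],[0,f,c["cy"]],[0,0,1.]])
def rot(c):
    r=np.array(c["rotation"],float); return r if r.shape==(3,3) else Ro.from_euler('xyz',r,degrees=True).as_matrix()
def cast(c,px,z):
    p=cv2.undistortPoints(np.array(px,float).reshape(-1,1,2),K(c),np.array(c["dist"],float)).reshape(-1,2)
    d=np.c_[p,np.ones(len(p))]@rot(c).T; o=np.array(c["xyz"],float)
    return o+d*((z-o[2])/d[:,2:3])
def proj(c,P):
    P=np.array(P,float).reshape(-1,3); R=rot(c)
    return cv2.projectPoints((P-np.array(c["xyz"]))@R,np.zeros(3),np.zeros(3),K(c),np.array(c["dist"],float))[0].reshape(-1,2)
def shot(n,f):
    c=camera_model(n); im=snapshot(n)[:,:,::-1].copy(); cv2.imwrite('pics/'+f,im); return c,im
E
python3 - <<'E'
from h import *
for n in("top","side"):
    c,im=shot(n,n+'0.png'); print(c)
print(get_obs()); print(tips_ahead if not callable(tips_ahead) else tips_ahead())
E
```

```text
pics
{'fov_y': 50.57033747265331, 'cx': 319.12194899590133, 'cy': 248.86468774408172, 'dist': array([-0.06640416,  0.        ,  0.        ,  0.        ,  0.        ]), 'xyz': array([ 321.73275887,  -35.63087569, 1416.62188722]), 'rotation': array([-174.68002829,   -0.942289  ,  -90.17924324])}
{'fov_y': 43.917740552394676, 'cx': 323.250421117447, 'cy': 238.98287789742153, 'dist': array([-0.01551856,  0.        ,  0.        ,  0.        ,  0.        ]), 'xyz': array([ 216.51001566, 1051.83979202,  762.85922216]), 'rotation': array([-120.47535039,    0.63725185, -169.30574484])}
{'time_s': 0.1, 'qpos': array([-7.18723148e+01,  2.02601774e+01,  9.36234718e+01, -6.82211481e-04,
        6.61882362e+01, -1.36808064e-01]), 'dq': array([ 0.01423684, -0.14127522, -0.15682601, -0.05546154,  0.0625174 ,
       -0.10133497]), 'joint_torque': array([-1.59977582e-03, -6.06361985e+01, -3.42819500e+01, -6.40106055e-05,
        3.96509204e-03, -2.15841033e-05]), 'tool_pos': array([ 195.76149936, -593.14456074,  255.62868219]), 'ee_rot': array([-1.79928113e+02,  4.52147422e-04,  1.82647694e+01]), 'ft_force': array([ 0.14305954, -0.12175864, -0.1135652 ]), 'moment': array([ 0.06390357, -0.02461485,  0.02233627]), 'grip_width': 85.55290159668883}
25.0
```

View pics/top0.png

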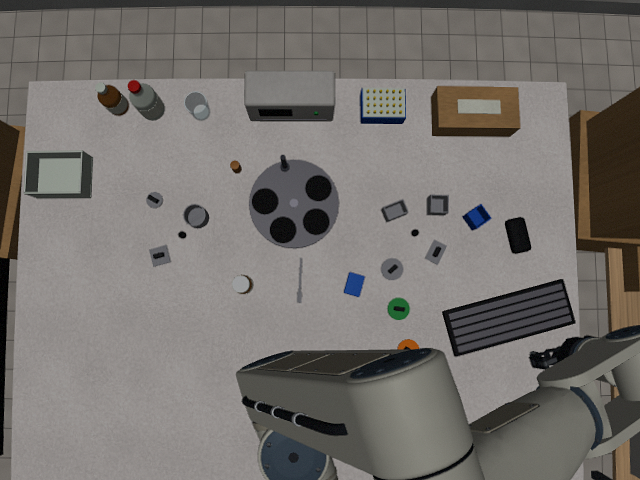

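View pics/side0.png

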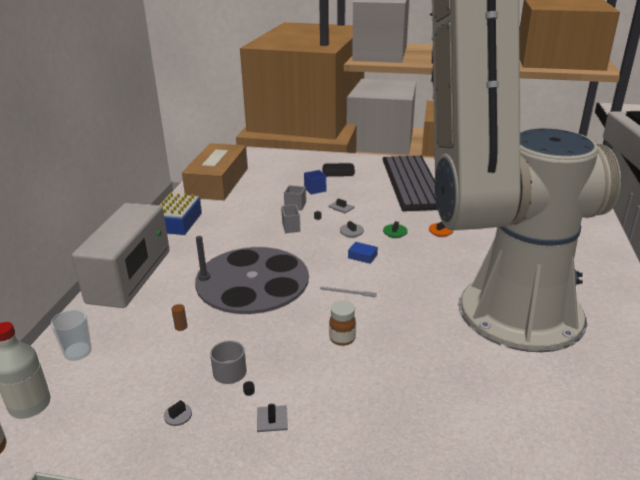

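The top view shows one round pot at (196,215), an oblong pot at (395,210) and a square pot at (437,205). There is a blue look-alike at (477,216), and green and orange lids at (398,308) and (408,348). The steel lids are round (154,200), square (160,256), round (392,268) and oblong (435,252). The round items still need sizing, and the arm may be hiding something.

```bash
python3 - <<'E'
from h import *
c=camera_model("top"); im=cv2.imread('pics/top0.png')
a=cv2.resize(im[180:280,130:230],None,fx=4,fy=4,interpolation=3); b=cv2.resize(im[180:280,370:470],None,fx=4,fy=4,interpolation=3)
cv2.imwrite('pics/c1.png',np.hstack([a,b]))
# dark/grey non-bench mask
hsv=cv2.cvtColor(im,cv2.COLOR_BGR2HSV)
print(hsv[330,150],hsv[300,330],hsv[256,155],hsv[268,386],hsv[210,395],hsv[205,270+10])
bg=cv2.medianBlur(im,3).astype(float).max(2)
m=((bg<150)).astype(np.uint8); m[:140]=0; m[345:]=0
n,l,s,ce=cv2.connectedComponentsWithStats(m)
for i in range(1,n):
    if s[i,4]>25:
        ct=cv2.findContours((l==i).astype(np.uint8),0,2)[0][0]; r=cv2.minAreaRect(ct)
        print(s[i,4],ce[i].round(1),[np.round(v,1) for v in r], cast(c,[ce[i]],0)[0,:2].round(1))
E
```

```text
[ 15  10 148] [ 13  12 148] [98 39 26] [126  13 101] [120  10 102] [120  11  94]
109402 [323.7 244.5] [array([319.5, 242. ]), array([204., 639.]), np.float64(90.0)] [465.8 -72.2]
40 [199.3 142.9] [array([198.5, 143.1]), array([10.2,  6.8]), np.float64(14.0)] [759. 283.]
30 [310.5 142.5] [array([311., 143.]), array([6., 6.]), np.float64(90.0)] [759.7 -35.6]
28 [542.2 242.1] [array([542.3, 242.1]), array([6.7, 4. ]), np.float64(63.4)] [ 471.9 -698.2]
28 [263.9 285.8] [array([263.4, 285.7]), array([7.6, 4.5]), np.float64(26.6)] [350.8  94.5]
```

View pics/c1.png

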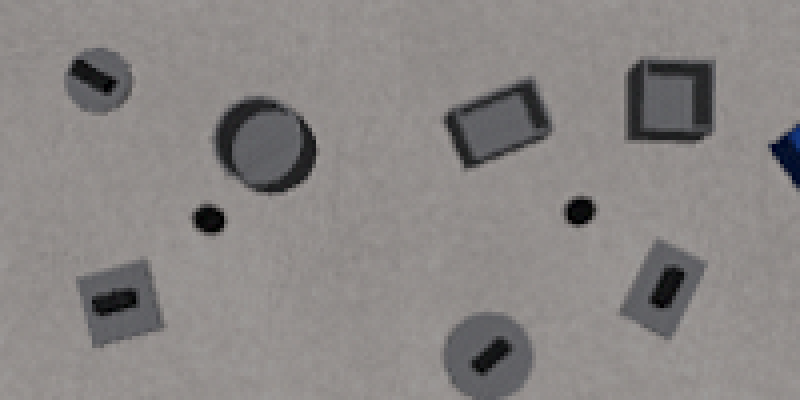

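Crop: the round pot at (196,215) fits the 62 mm one, and the round lid on the right at (392,268) is larger than the one on the left at (154,200), so it should be the large lid. I'll check both by numbers.

```bash
cat >> h.py <<'E'
def steel(im,x0=140,x1=520,y0=150,y1=340):
    b=cv2.GaussianBlur(im,(3,3),0).astype(int); m=(((b[:,:,0]-b[:,:,2]>-1)|(b.max(2)<110))).astype(np.uint8)
    k=np.zeros_like(m); k[y0:y1,x0:x1]=m[y0:y1,x0:x1]; return k
def blobs(m,amin=60):
    n,l,s,ce=cv2.connectedComponentsWithStats(m); o=[]
    for i in range(1,n):
        if s[i,4]>amin:
            o.append((s[i,4],ce[i],cv2.findContours((l==i).astype(np.uint8),0,2)[0][0]))
    return o
def topdown(c,ct,z):
    P=cast(c,ct.reshape(-1,2),z)[:,:2].astype(np.float32)
    hull=cv2.convexHull(P); r=cv2.minAreaRect(hull); M=cv2.moments(hull)
    return np.array([M['m10']/M['m00'],M['m01']/M['m00']]),r
E
cat > top.py <<'E'
from h import *
import sys
c,im=shot("top",sys.argv[1])
for a,ce,ct in blobs(steel(im)):
    if a>7000: continue
    for z in(10,50):
        g,r=topdown(c,ct,z); print(a if z==10 else '',ce.round(1),'z',z,g.round(1),'size',np.round(r[1],1),'ang',round(r[2],1))
b=im.max(2).astype(int); m=(b<60).astype(np.uint8); m[:140]=0;m[320:]=0;m[:,:140]=0;m[:,460:]=0
S=[]
for a,ce,ct in blobs(m,20):
    if a>300: S.append(cast(c,[ce],30)[0,:2]); print('mark',ce.round(1),S[-1].round(1))
    else: print('dark',a,ce.round(1),cast(c,[ce],25)[0,:2].round(1),np.round(topdown(c,ct,25)[1][1:][0],0),'long dir',(lambda v:np.degrees(np.arctan2(v[1],v[0])).round(0))(cv2.fitLine(cast(c,ct.reshape(-1,2),25)[:,:2].astype(np.float32),2,0,.01,.01).ravel()[:2]))
if len(S)==4:
    S=np.array(S); A=np.c_[2*S,np.ones(4)]; q=np.linalg.lstsq(A,(S**2).sum(1),rcond=None)[0]; h=q[:2]
    an=np.degrees(np.arctan2(*(S-h).T[::-1])); print('hub',h.round(1),'R',np.linalg.norm(S-h,axis=1).round(1),'ang',an.round(1),'mod72',(an%72).round(1))
E
python3 top.py t1.png
```

```text
6276 [293.5 203.4] z 10 [583.3  12.4] size [250.3 249.5] ang 45.0
 [293.5 203.4] z 50 [575.9  11.1] size [243.1 242.4] ang 45.0
84 [236.2 167.3] z 10 [685.2 175.4] size [34.9 26.1] ang 44.8
 [236.2 167.3] z 50 [674.8 169.4] size [33.9 25.3] ang 44.8
205 [154.2 199.6] z 10 [592.6 404.4] size [45.1 41.5] ang 45.7
 [154.2 199.6] z 50 [584.9 391.9] size [43.8 40.4] ang 45.7
462 [437.  204.9] z 10 [ 576.9 -392.9] size [57.3 64.3] ang 0.1
 [437.  204.9] z 50 [ 569.6 -382.7] size [55.7 62.5] ang 0.1
391 [394.1 210.4] z 10 [ 561.  -270.5] size [44.6 70.8] ang 21.9
 [394.1 210.4] z 50 [ 554.2 -263.8] size [43.4 68.8] ang 21.9
514 [476.7 216.9] z 10 [ 543.  -505.8] size [58.3 73.9] ang 34.4
 [476.7 216.9] z 50 [ 536.7 -492.4] size [56.7 71.8] ang 34.4
491 [195.9 216. ] z 10 [545.8 285.4] size [72.7 63. ] ang 45.8
 [195.9 216. ] z 50 [539.4 276.2] size [70.6 61.2] ang 45.8
450 [513.1 233.9] z 10 [ 495.  -608.8] size [ 43.7 103.7] ang 87.6
 [513.1 233.9] z 50 [ 490.1 -592.5] size [ 42.5 100.8] ang 87.6
294 [435.5 251.7] z 10 [ 444.3 -385.3] size [40.2 58.4] ang 63.2
 [435.5 251.7] z 50 [ 440.8 -
[... 1495 characters left out ...]
 dir 79.0
dark 75 [203.3 220.9] [529.4 261. ] [25. 56.] long dir -30.0
mark [282.6 229.5] [504.4  41.5]
dark 35 [414.6 232.5] [ 496.5 -324.1] [17. 14.] long dir -86.0
dark 37 [181.9 234.6] [491.5 319.6] [17. 14.] long dir 88.0
dark 53 [436.5 251.5] [ 443.5 -384.1] [14. 29.] long dir -33.0
dark 54 [158.  255.1] [434.6 384.7] [13. 29.] long dir -71.0
dark 46 [392.4 268.4] [ 396.9 -260.5] [12. 28.] long dir -56.0
dark 33 [248.5 286. ] [349.6 134.3] [19. 47.] long dir -15.0
dark 48 [399.1 308.4] [ 287.3 -277.1] [28. 12.] long dir 75.0
dark 109 [449.6 312.5] [ 275.1 -416.7] [26. 50.] long dir -66.0
hub [578.5  11.5] R [80. 80. 80. 80.] ang [ -58.    85.9 -130.   158. ] mod72 [14.  13.9 14.  14. ]
```

Round pot 62 mm (large), square and oblong; the small pot is not seen yet. The large lid is at (397,-261), measuring 59 mm. The platter is at about 14°.

I'm moving towards the square pot, then I'll check the area the arm was hiding.

Emit:
send_rows(targets=[{"x": 0.25,"y": 0.25,"z": 0,"twist": -0.1},{"x": 0.5,"y": 0.5,"z": 0,"twist": -0.203},{"x": 0.75,"y": 0.75,"z": 0,"twist": -0.203},{"x": 1,"y": 1,"z": 0,"twist": -0.203},{"x": 1,"y": 1,"z": 0,"twist": -0.203},{"x": 1,"y": 1,"z": 0,"twist": -0.203}], hand=0)

```text
time_s: 0.9
tool_pos: [397.1, -391.5, 255.6]
ee_rot: [-179.9, -0.0, 0.2]
ft_force: [-0.1, 0.6, -0.2]
grip_width: 85.1
```

```bash
python3 - <<'E'
from h import *
c,im=shot("wrist","w1.png"); c2,im2=shot("top","t2.png"); cv2.imwrite('pics/v1.png',np.hstack([cv2.resize(im,(400,300)),cv2.resize(im2,(400,300))])); print(c); o=get_obs(); print(o["tool_pos"],o["ee_rot"],o["grip_width"])
E
```

```text
{'fov_y': 64.59064956065153, 'cx': 318.7976507814631, 'cy': 241.68670181054333, 'dist': array([-0.06231602,  0.        ,  0.        ,  0.        ,  0.        ]), 'xyz': array([ 470.66771566, -391.113373  ,  373.51782016]), 'rotation': array([ 1.63323060e+02,  6.69637576e-02, -8.97848841e+01])}
[ 395.67040814 -393.20766179  255.60817473] [-1.79944733e+02  2.53667308e-02  5.17144786e-02] 84.89027004559956
```

View pics/v1.png

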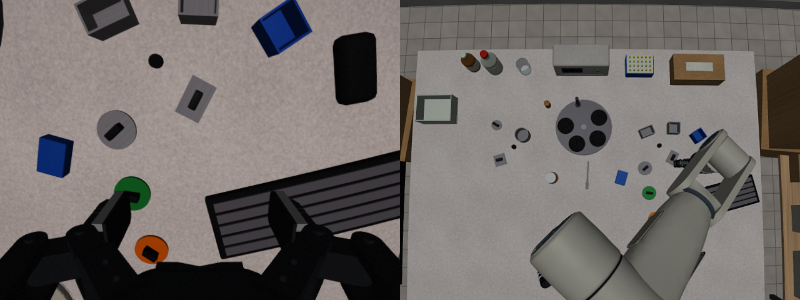

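The wrist view shows the oblong lid at (195,98), the large lid at (117,130) and the pots at the top; no fourth pot is visible. Going to the square pot.

Emit:
send_rows(targets=[{"x": 0.3,"y": 0.026,"z": 0},{"x": 0.6,"y": 0.026,"z": -0.1},{"x": 0.88,"y": 0.026,"z": -0.3},{"x": 0.885,"y": 0.026,"z": -0.55},{"x": 0.885,"y": 0.026,"z": -0.75},{"x": 0.885,"y": 0.026,"z": -0.9},{"x": 0.885,"y": 0.026,"z": -1},{"x": 0.885,"y": 0.026,"z": -1}])

```text
schema error: expected keys x, y, z, twist
```

Emit:
send_rows(targets=[{"z": -0.05},{"z": -0.11},{"z": -0.11}])

```text
schema error: expected keys x, y, z, twist
```

Emit:
send_rows(targets=[{"z": 0},{"z": 0},{"z": 0},{"z": 0},{"z": 0},{"z": 0},{"z": 0},{"z": 0}], hand=255)

```text
schema error: expected keys x, y, z, twist
```

Emit:
send_rows(targets=[{"x": 0.3,"y": 0.026,"z": 0,"twist": 0},{"x": 0.6,"y": 0.026,"z": -0.1,"twist": 0},{"x": 0.88,"y": 0.026,"z": -0.3,"twist": 0},{"x": 0.885,"y": 0.026,"z": -0.55,"twist": 0},{"x": 0.885,"y": 0.026,"z": -0.75,"twist": 0},{"x": 0.885,"y": 0.026,"z": -0.9,"twist": 0},{"x": 0.885,"y": 0.026,"z": -1,"twist": 0},{"x": 0.885,"y": 0.026,"z": -1,"twist": 0}])

```text
time_s: 2.0
tool_pos: [571.4, -388.3, 54.2]
ee_rot: [-179.9, 0.2, -0.0]
ft_force: [0.4, -0.7, 0.2]
grip_width: 85.3
```

Emit:
send_rows(targets=[{"x": 0,"y": 0,"z": -0.05,"twist": 0},{"x": 0,"y": 0,"z": -0.11,"twist": 0},{"x": 0,"y": 0,"z": -0.11,"twist": 0}])

```text
time_s: 2.38
tool_pos: [570.9, -388.0, 31.4]
ee_rot: [-179.8, 0.2, -0.0]
ft_force: [-0.3, 0.3, -0.5]
grip_width: 85.6
```

Emit:
send_rows(targets=[{"x": 0,"y": 0,"z": 0,"twist": 0},{"x": 0,"y": 0,"z": 0,"twist": 0},{"x": 0,"y": 0,"z": 0,"twist": 0},{"x": 0,"y": 0,"z": 0,"twist": 0},{"x": 0,"y": 0,"z": 0,"twist": 0},{"x": 0,"y": 0,"z": 0,"twist": 0}], hand=255)

```text
time_s: 3.12
tool_pos: [571.4, -388.3, 32.1]
ee_rot: [-179.9, 0.2, -0.0]
ft_force: [-0.9, 2.3, 5.7]
grip_width: 49.2
```

Emit:
send_rows(targets=[{"x": 0,"y": 0,"z": 0.25,"twist": 0},{"x": 0,"y": 0,"z": 0.5,"twist": 0},{"x": 0,"y": 0,"z": 0.75,"twist": 0},{"x": 0.08,"y": 0.25,"z": 0.85,"twist": 0},{"x": 0.15,"y": 0.5,"z": 0.85,"twist": 0},{"x": 0.25,"y": 0.75,"z": 0.85,"twist": 0},{"x": 0.25,"y": 1,"z": 0.85,"twist": 0}])

```text
time_s: 4.0
tool_pos: [622.1, -186.5, 201.8]
ee_rot: [-179.9, 0.1, 0.0]
ft_force: [-0.2, 0.3, -1.2]
grip_width: 49.5
```

Emit:
send_rows(targets=[{"x": 0,"y": 0.25,"z": 0,"twist": 0},{"x": 0,"y": 0.5,"z": 0,"twist": 0},{"x": 0,"y": 0.66,"z": 0,"twist": 0},{"x": 0,"y": 0.66,"z": -0.2,"twist": 0},{"x": 0,"y": 0.66,"z": -0.4,"twist": 0},{"x": 0,"y": 0.66,"z": -0.55,"twist": 0},{"x": 0,"y": 0.66,"z": -0.55,"twist": 0}])

```text
time_s: 4.88
tool_pos: [619.8, -54.2, 89.2]
ee_rot: [-179.8, 0.5, 0.0]
ft_force: [-0.3, 0.2, -1.0]
grip_width: 49.0
```

Emit:
send_rows(targets=[{"x": 0,"y": -0.01,"z": -0.07,"twist": 0},{"x": 0,"y": -0.01,"z": -0.11,"twist": 0},{"x": 0,"y": -0.01,"z": -0.13,"twist": 0},{"x": 0,"y": -0.01,"z": -0.13,"twist": 0}])

```text
time_s: 5.38
tool_pos: [619.9, -56.2, 63.3]
ee_rot: [-179.8, 0.5, 0.0]
ft_force: [0.3, 0.3, -1.3]
grip_width: 49.6
```

Emit:
send_rows(targets=[{"x": 0,"y": 0,"z": 0,"twist": 0},{"x": 0,"y": 0,"z": 0,"twist": 0},{"x": 0,"y": 0,"z": 0,"twist": 0},{"x": 0,"y": 0,"z": 0,"twist": 0},{"x": 0,"y": 0,"z": 0,"twist": 0}], hand=0)

```text
time_s: 6.0
tool_pos: [619.9, -56.2, 63.3]
ee_rot: [-179.8, 0.5, 0.0]
ft_force: [-0.2, 0.8, -0.4]
grip_width: 85.4
```

Emit:
send_rows(targets=[{"x": 0,"y": 0,"z": 0.2,"twist": 0},{"x": 0,"y": 0,"z": 0.4,"twist": 0},{"x": 0,"y": 0,"z": 0.65,"twist": 0},{"x": -0.1,"y": -0.25,"z": 0.65,"twist": 0.1},{"x": -0.2,"y": -0.5,"z": 0.65,"twist": 0.2},{"x": -0.3,"y": -0.75,"z": 0.65,"twist": 0.24},{"x": -0.4,"y": -1,"z": 0.65,"twist": 0.24},{"x": -0.6,"y": -1,"z": 0.65,"twist": 0.24},{"x": -0.7,"y": -1,"z": 0.65,"twist": 0.24},{"x": -0.7,"y": -1,"z": 0.65,"twist": 0.24}])

```text
time_s: 7.25
tool_pos: [478.8, -256.3, 193.4]
ee_rot: [-179.8, 0.5, 21.5]
ft_force: [0.7, -0.6, 0.7]
grip_width: 85.5
```

```bash
python3 - <<'E'
from h import *
o=get_obs();c,im=shot("wrist","w2.png");print(o["tool_pos"],o["ee_rot"],c["xyz"]); c2,im2=shot("top","t3.png"); cv2.imwrite('pics/v2.png',np.hstack([cv2.resize(im,(400,300)),cv2.resize(im2[130:370,140:460],(400,300))]))
E
```

```text
[ 478.79504677 -256.32352463  193.38106201] [-179.80151474    0.47134839   21.54539986] [ 548.27178591 -229.26014547  310.71455   ]
```

View pics/v2.png

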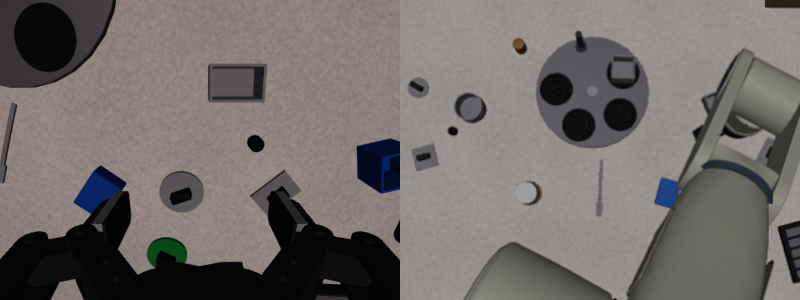

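The square pot stands on mark 4. The oblong pot is at wrist pixel (475,165 full-size), with its long side along the jaw axis. Measuring it.

```bash
cat > wr.py <<'E'
from h import *
import sys
def run(im,c,zs,amin=400):
    for a,ce,ct in blobs(steel(im,2,638,2,400),amin):
        if a>40000: continue
        for z in zs:
            g,r=topdown(c,ct,z); b=cv2.boxPoints(r); e=b[1]-b[0]; f=b[2]-b[1]; L=e if np.linalg.norm(e)>np.linalg.norm(f) else f
            print(a,ce.round(0),'z',z,g.round(1),'box c',np.round(r[0],1),np.sort(np.round(r[1],1)),'long',np.degrees(np.arctan2(L[1],L[0])).round(1)%180)
    m=(cv2.GaussianBlur(im,(3,3),0).max(2)<45).astype(np.uint8); m[400:]=0
    for a,ce,ct in blobs(m,100):
        if a<3000:
            g,r=topdown(c,ct,31); v=cv2.boxPoints(r); e=v[1]-v[0]; f=v[2]-v[1]; L=e if np.linalg.norm(e)>np.linalg.norm(f) else f
            print('dark',a,ce.round(0),g.round(1),np.sort(np.round(r[1],1)),'long',np.degrees(np.arctan2(L[1],L[0])).round(1)%180)
if __name__=="__main__":
    o=get_obs(); c,im=shot("wrist",sys.argv[1]); print(o["tool_pos"].round(1),o["ee_rot"].round(1)); run(im,c,[float(z) for z in sys.argv[2:]])
E
python3 - <<'E'
from wr import *
im=cv2.imread('pics/w2.png'); run(im,camera_model("wrist"),[13,50])
E
```

```text
20528 [79. 62.] z 13 [525.5 -42. ] box c [522.6 -52.2] [100.9 152.9] long 108.6
20528 [79. 62.] z 50 [528.5 -65.2] box c [526.  -74.2] [ 88.3 133.9] long 108.6
5700 [379. 132.] z 13 [ 561.8 -273.1] box c [ 561.7 -273.1] [45.1 70.1] long 112.1
5700 [379. 132.] z 50 [ 560.3 -267.6] box c [ 560.3 -267.6] [39.5 61.4] long 112.1
1227 [ 12. 225.] z 13 [378.3 -14.9] box c [375.5 -14.1] [ 11.1 121.9] long 179.4
1227 [ 12. 225.] z 50 [399.6 -41.5] box c [397.1 -40.8] [  9.7 106.7] long 179.4
623 [409. 229.] z 13 [ 501.6 -326.7] box c [ 501.5 -326.4] [20.  25.1] long 68.2
623 [409. 229.] z 50 [ 507.6 -314.6] box c [ 507.6 -314.4] [17.5 21.9] long 68.2
5106 [606. 264.] z 13 [ 536.9 -503.7] box c [ 532.8 -504. ] [62.1 84.2] long 35.4
5106 [606. 264.] z 50 [ 538.6 -469.6] box c [ 535.  -469.9] [54.4 73.8] long 35.4
11874 [145. 349.] z 13 [ 299.  -138.6] box c [ 273.9 -141.5] [113.4 237.3] long 151.2
11874 [145. 349.] z 50 [ 330.2 -149.8] box c [ 308.2 -152.4] [ 99.3 207.9] long 151.2
3714 [290. 306.] z 13 [ 400.2 -261.1] box c [ 400.3 -261.1] [61.  63.6] long 11.7
3714 [290. 306.] z 50 [ 418.8 -257.2] box c [ 418.8 -257.1] [53.5 55.7] long 11.7
10716 [486. 354.] z 13 [ 424.7 -459. ] box c [ 407.4 -475.6] [103.2 251.3] long 77.1
10716 [486. 354.] z 50 [ 440.3 -430.5] box c [ 425.1 -445. ] [ 90.4 220.1] long 77.1
995 [266. 391.] z 13 [ 309.1 -270.3] box c [ 310.8 -269.9] [23.  59.4] long 112.3
995 [266. 391.] z 50 [ 339.  -265.2] box c [ 340.5 -264.9] [20.1 52. ] long 112.3
dark 888 [144.  72.] [529.9 -89.9] [ 23.6 138.4] long 152.0
dark 1017 [402. 132.] [ 561.8 -271.4] [35.4 56.7] long 112.0
dark 521 [409. 229.] [ 504.3 -320.8] [17.2 21.8] long 68.2
dark 1019 [629. 279.] [ 535.  -511.7] [21.8 45.4] long 36.0
dark 583 [177. 283.] [ 394.7 -167.2] [10.4 40.4] long 74.1
dark 675 [289. 314.] [ 403.1 -260.4] [17.7 30.6] long 131.9
dark 212 [636. 372.] [ 460.1 -577.7] [ 8.9 38. ] long 38.5
```

Emit:
send_rows(targets=[{"x": 0.2,"y": -0.03,"z": -0.1,"twist": 0.006},{"x": 0.405,"y": -0.058,"z": -0.25,"twist": 0.006},{"x": 0.405,"y": -0.058,"z": -0.45,"twist": 0.006},{"x": 0.405,"y": -0.058,"z": -0.65,"twist": 0.006},{"x": 0.405,"y": -0.058,"z": -0.76,"twist": 0.006},{"x": 0.405,"y": -0.058,"z": -0.805,"twist": 0.006},{"x": 0.405,"y": -0.058,"z": -0.805,"twist": 0.006}])

```text
time_s: 8.22
tool_pos: [562.3, -267.8, 32.4]
ee_rot: [-179.9, 0.4, 22.2]
ft_force: [0.1, -0.4, 0.4]
grip_width: 85.5
```

Emit:
send_rows(targets=[{"x": 0,"y": 0,"z": 0,"twist": 0},{"x": 0,"y": 0,"z": 0,"twist": 0},{"x": 0,"y": 0,"z": 0,"twist": 0},{"x": 0,"y": 0,"z": 0,"twist": 0},{"x": 0,"y": 0,"z": 0,"twist": 0},{"x": 0,"y": 0,"z": 0,"twist": 0}], hand=255)

```text
time_s: 8.98
tool_pos: [563.3, -268.2, 33.8]
ee_rot: [-180.0, 0.3, 22.2]
ft_force: [0.3, -0.4, 6.6]
grip_width: 59.7
```

Emit:
send_rows(targets=[{"x": 0,"y": 0,"z": 0.25,"twist": 0},{"x": 0,"y": 0,"z": 0.5,"twist": 0},{"x": -0.03,"y": 0.1,"z": 0.65,"twist": -0.1},{"x": -0.06,"y": 0.3,"z": 0.65,"twist": -0.2},{"x": -0.1,"y": 0.55,"z": 0.65,"twist": -0.247},{"x": -0.15,"y": 0.8,"z": 0.65,"twist": -0.247},{"x": -0.18,"y": 1,"z": 0.65,"twist": -0.247},{"x": -0.18,"y": 1,"z": 0.65,"twist": -0.247}])

```text
time_s: 9.98
tool_pos: [526.5, -65.9, 164.0]
ee_rot: [-179.9, 0.3, 0.1]
ft_force: [-0.0, -0.5, -1.8]
grip_width: 59.5
```

Emit:
send_rows(targets=[{"x": 0,"y": 0.09,"z": 0,"twist": 0},{"x": 0,"y": 0.09,"z": -0.2,"twist": 0},{"x": 0,"y": 0.09,"z": -0.35,"twist": 0},{"x": 0,"y": 0.09,"z": -0.4,"twist": 0},{"x": 0,"y": 0.09,"z": -0.4,"twist": 0}])

```text
time_s: 10.6
tool_pos: [526.5, -48.0, 83.9]
ee_rot: [-179.9, 0.4, 0.1]
ft_force: [-0.1, -0.2, -1.2]
grip_width: 59.4
```

Emit:
send_rows(targets=[{"x": 0,"y": -0.01,"z": -0.05,"twist": 0},{"x": 0,"y": -0.01,"z": -0.08,"twist": 0},{"x": 0,"y": -0.01,"z": -0.1,"twist": 0},{"x": 0,"y": -0.01,"z": -0.1,"twist": 0}])

```text
time_s: 11.1
tool_pos: [526.6, -50.1, 63.9]
ee_rot: [-179.9, 0.4, 0.1]
ft_force: [-0.2, 0.3, -1.9]
grip_width: 58.9
```

Emit:
send_rows(targets=[{"x": 0,"y": 0,"z": 0,"twist": 0},{"x": 0,"y": 0,"z": 0,"twist": 0},{"x": 0,"y": 0,"z": 0,"twist": 0},{"x": 0,"y": 0,"z": 0,"twist": 0},{"x": 0,"y": 0,"z": 0,"twist": 0}], hand=0)

```text
time_s: 11.72
tool_pos: [526.6, -50.1, 63.9]
ee_rot: [-179.9, 0.4, 0.1]
ft_force: [-0.1, 0.2, -0.0]
grip_width: 85.7
```

Emit:
send_rows(targets=[{"x": 0,"y": 0,"z": 0.25,"twist": 0},{"x": 0,"y": 0,"z": 0.5,"twist": 0},{"x": -0.25,"y": 0,"z": 0.75,"twist": 0},{"x": -0.5,"y": 0,"z": 0.8,"twist": 0},{"x": -0.5,"y": 0,"z": 0.8,"twist": 0},{"x": -0.5,"y": 0,"z": 0.8,"twist": 0}])

```text
time_s: 12.48
tool_pos: [427.2, -50.1, 224.3]
ee_rot: [-179.9, 0.3, 0.1]
ft_force: [-0.0, 0.1, 0.4]
grip_width: 85.3
```

```bash
python3 - <<'E'
from wr import *
c,im=shot("wrist","w3.png"); print(get_obs()["tool_pos"]); cv2.imwrite('pics/w3s.png',cv2.resize(im,(480,360)))
print(proj(c,[[527,-50,80],[621,-56,80],[578,11.5,30]]).round(0))
E
```

```text
[427.45148968 -50.13369845 224.00928661]
[[319.  86.]
 [330. -78.]
 [237.  21.]]
```

View pics/w3s.png

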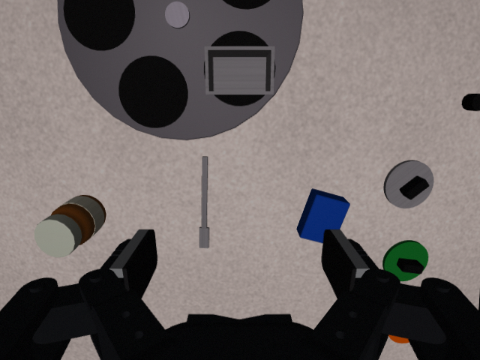

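The oblong pot stands on mark 3 with its rim about (239,71) in the small picture and its long side along y. Getting the rim precisely for the lid.

```bash
cat > rim.py <<'E'
from h import *
# rim/lid plate: bright steel against black mark, near projected guess; z = plane height
def rim(im,c,guess,z,half=75):
    u,v=proj(c,[[*guess,z]])[0].astype(int); m=np.zeros(im.shape[:2],np.uint8)
    g=cv2.GaussianBlur(im,(3,3),0).max(2); y0,x0=max(v-half,0),max(u-half,0)
    m[y0:v+half,x0:u+half]=(g[y0:v+half,x0:u+half]>70)
    out=[]
    for a,ce,ct in blobs(m,300):
        p,r=topdown(c,ct,z); b=cv2.boxPoints(r); e=b[1]-b[0]
        print(a,ce.round(0),'box c',np.round(r[0],1),np.round(r[1],1),'edge',round(float(np.degrees(np.arctan2(e[1],e[0])))%90,1),'mom',p.round(1))
    return m
E
python3 - <<'E'
from rim import *
c=camera_model("wrist"); im=cv2.imread('pics/w3.png'); print(get_obs()["tool_pos"],c["xyz"])
g=cv2.GaussianBlur(im,(3,3),0).max(2); print(g[95,240:400:4]); print(g[40:150:3,320])
rim(im,c,(527,-50),80,70)
E
```

```text
[427.45148968 -50.13369845 224.00928661] [501.5896995  -49.86369798 341.56309402]
[ 37  84  84  83  83  84  84  84  42  94  30  67  99  98  99 100 100 100
 101 101 101 100 101 101 102 102 102 102 103  35  52  87  77  80  80  79
  76 157 158 159]
[ 68  11  11  11  11  10  11  53  98  40  30  29  77  97  99 100  99 100
 101 100  98  99  98 101 101 100  97 101  98  18  11  10  10  10  73  81
  81]
16020 [319.  85.] box c [526.5 -49.4] [85.6 94. ] edge 0.1 mom [525.9 -49.4]
```

```bash
python3 - <<'E'
from rim import *
c=camera_model("wrist"); im=cv2.imread('pics/w3.png')
g=cv2.GaussianBlur(im,(3,3),0).max(2); print(list(g[56:70,320]),list(g[120:132,320])); print(list(g[95,266:280]),list(g[95,356:370]))
print(cast(c,[[319,62],[319,94],[319,126],[272,94],[366,94],[319,61.5],[319,126.5]],80).round(1))
E
```

```text
[np.uint8(10), np.uint8(11), np.uint8(11), np.uint8(12), np.uint8(23), np.uint8(53), np.uint8(85), np.uint8(98), np.uint8(98), np.uint8(92), np.uint8(69), np.uint8(40), np.uint8(29), np.uint8(29)] [np.uint8(101), np.uint8(101), np.uint8(100), np.uint8(99), np.uint8(98), np.uint8(82), np.uint8(46), np.uint8(18), np.uint8(10), np.uint8(11), np.uint8(11), np.uint8(10)]
[np.uint8(84), np.uint8(84), np.uint8(84), np.uint8(84), np.uint8(82), np.uint8(63), np.uint8(42), np.uint8(57), np.uint8(86), np.uint8(97), np.uint8(94), np.uint8(78), np.uint8(50), np.uint8(33)] [np.uint8(35), np.uint8(35), np.uint8(35), np.uint8(37), np.uint8(52), np.uint8(78), np.uint8(94), np.uint8(96), np.uint8(87), np.uint8(62), np.uint8(48), np.uint8(61), np.uint8(77), np.uint8(79)]
[[541.5 -49.7  80. ]
 [522.  -49.8  80. ]
 [501.9 -49.8  80. ]
 [522.  -19.2  80. ]
 [522.1 -80.3  80. ]
 [541.8 -49.7  80. ]
 [501.5 -49.8  80. ]]
```

```bash
python3 - <<'E'
from wr import *
c=dict(camera_model("wrist")); c["xyz"]=np.array([ 470.66771566, -391.113373  ,  373.51782016]); c["rotation"]=np.array([ 1.63323060e+02,  6.69637576e-02, -8.97848841e+01])
run(cv2.imread('pics/w1.png'),c,[13])
E
```

```text
4742 [170.  28.] z 13 [ 555.9 -260.1] box c [ 561.5 -261.2] [60.4 74.5] long 111.8
2369 [317.  20.] z 13 [ 561.3 -389. ] box c [ 560.8 -388.7] [30.4 55. ] long 90.2
5447 [450.  45.] z 13 [ 542.9 -505.7] box c [ 543.4 -505.6] [57.4 72.2] long 124.7
7513 [568. 109.] z 13 [ 490.4 -622.8] box c [ 490.3 -622.7] [ 67.1 102.3] long 11.5
481 [249.  97.] z 13 [ 497.9 -327.8] box c [ 497.8 -327.9] [20.  22.2] long 68.7
2624 [313. 158.] z 13 [ 443.3 -384.9] box c [ 443.2 -384.9] [38.5 58.8] long 152.8
3068 [187. 207.] z 13 [ 396.8 -262.3] box c [ 396.9 -261.8] [60.2 62.3] long 133.0
3444 [ 87. 249.] z 13 [ 352.8 -153.3] box c [ 352.7 -153.4] [57.9 71.9] long 164.1
35233 [496. 334.] z 13 [ 249.6 -595.8] box c [ 226.2 -586.3] [204.1 336.3] long 104.4
10443 [154. 356.] z 13 [ 226.7 -192.8] box c [ 201.9 -181.5] [112.3 317.2] long 120.4
dark 259 [ 2. 32.] [ 555.2 -116.6] [ 4.1 57.6] long 170.6
dark 1396 [149.  16.] [ 560.1 -253.1] [34.7 56.2] long 113.1
dark 1441 [188.  40.] [ 546.5 -279.9] [33.4 66.8] long 111.9
dark 1262 [471.  30.] [ 551.8 -516. ] [20.  44.8] long 35.4
dark 751 [316.  31.] [ 548.5 -388.5] [ 9.9 49.3] long 87.8
dark 908 [423.  62.] [ 525.  -477.9] [12.9 49.7] long 34.7
dark 396 [249.  97.] [ 496.4 -331.1] [17.1 18.9] long 89.7
dark 399 [312. 160.] [ 443.6 -385.1] [11.  27.9] long 152.9
dark 441 [182. 210.] [ 397.8 -264.2] [12.1 32.3] long 132.2
dark 671 [103. 243.] [ 365.1 -176.9] [40.  67.7] long 17.9
```

Emit:
send_rows(targets=[{"x": -0.1,"y": -0.3,"z": 0,"twist": 0.0},{"x": -0.15,"y": -0.6,"z": 0,"twist": 0.0},{"x": -0.2,"y": -0.8,"z": 0,"twist": 0},{"x": -0.25,"y": -1,"z": 0,"twist": 0},{"x": -0.25,"y": -1,"z": 0,"twist": 0}])

```text
time_s: 13.15
tool_pos: [377.7, -252.6, 223.3]
ee_rot: [-179.9, 0.3, -0.1]
ft_force: [-0.0, 0.2, 0.2]
grip_width: 85.2
```

Emit:
send_rows(targets=[{"x": 0.1,"y": -0.15,"z": 0,"twist": 0.1},{"x": 0.2,"y": -0.3,"z": 0,"twist": 0.22},{"x": 0.3,"y": -0.4,"z": 0,"twist": 0.33},{"x": 0.4,"y": -0.5,"z": 0,"twist": 0.44},{"x": 0.5,"y": -0.65,"z": 0,"twist": 0.55},{"x": 0.6,"y": -0.75,"z": 0,"twist": 0.66},{"x": 0.75,"y": -0.88,"z": 0,"twist": 0.77},{"x": 0.75,"y": -0.88,"z": 0,"twist": 0.88},{"x": 0.75,"y": -0.88,"z": 0,"twist": 1}])

```text
time_s: 14.28
tool_pos: [528.9, -427.8, 221.6]
ee_rot: [-179.9, 0.3, 90.2]
ft_force: [-0.7, 0.6, 0.1]
grip_width: 85.8
```

Emit:
send_rows(targets=[{"x": 0,"y": 0,"z": 0,"twist": 0.12},{"x": 0,"y": 0,"z": 0,"twist": 0.24},{"x": 0,"y": 0,"z": 0,"twist": 0.36},{"x": 0,"y": 0,"z": 0,"twist": 0.48},{"x": 0,"y": 0,"z": 0,"twist": 0.6},{"x": 0,"y": 0,"z": 0,"twist": 0.7},{"x": 0,"y": 0,"z": 0,"twist": 0.7},{"x": 0,"y": 0,"z": 0,"twist": 0.7}])

```text
time_s: 15.28
tool_pos: [529.4, -427.2, 221.0]
ee_rot: [-179.9, 0.2, 153.0]
ft_force: [-0.4, 0.2, 0.5]
grip_width: 85.4
```

```bash
python3 wr.py w4.png 13
```

```text
[ 529.4 -427.2  221. ] [-179.9    0.2  153. ]
8469 [41. 49.] z 13.0 [ 303.5 -570.2] box c [ 292.9 -576.6] [ 71.5 162.8] long 104.4
3731 [318.  97.] z 13.0 [ 443.1 -384.4] box c [ 443.2 -384.3] [39.8 58.8] long 153.0
582 [409. 128.] z 13.0 [ 498.  -327.7] box c [ 497.9 -327.9] [20.2 22.5] long 66.0
6977 [114. 269.] z 13.0 [ 490.8 -622.8] box c [ 490.7 -622.7] [ 69.  102.8] long 11.6
4757 [250. 265.] z 13.0 [ 545.3 -506.1] box c [ 544.9 -505.6] [58.2 75.3] long 124.7
9523 [127. 368.] z 13.0 [ 568.6 -692.2] box c [ 557.4 -698.2] [108.5 247.4] long 65.6
9920 [515. 368.] z 13.0 [ 765.9 -304.2] box c [ 763.6 -290.2] [108.2 246.2] long 60.8
dark 238 [ 8. 11.] [ 275.1 -565. ] [ 6.8 26.9] long 104.3
dark 775 [27. 34.] [ 297.1 -562.3] [ 6.7 76.3] long 104.2
dark 571 [318.  97.] [ 444.  -384.6] [10.8 27.7] long 153.0
dark 491 [409. 128.] [ 496.2 -331.3] [17.5 19.7] long 66.9
dark 900 [263. 240.] [ 525.3 -477.6] [14.4 49.6] long 34.9
dark 1187 [242. 284.] [ 545.3 -506.1] [44.7 45.2] long 34.9
```

Emit:
send_rows(targets=[{"x": -0.22,"y": 0.11,"z": -0.05,"twist": 0},{"x": -0.43,"y": 0.2135,"z": -0.2,"twist": 0},{"x": -0.43,"y": 0.2135,"z": -0.45,"twist": 0},{"x": -0.43,"y": 0.2135,"z": -0.7,"twist": 0},{"x": -0.43,"y": 0.2135,"z": -0.84,"twist": 0},{"x": -0.43,"y": 0.2135,"z": -0.9,"twist": 0},{"x": -0.43,"y": 0.2135,"z": -0.9,"twist": 0}])

```text
time_s: 16.2
tool_pos: [443.4, -384.6, 40.9]
ee_rot: [-179.9, 0.2, 153.0]
ft_force: [0.0, -0.0, 1.2]
grip_width: 85.3
```

Emit:
send_rows(targets=[{"x": 0,"y": 0,"z": 0,"twist": 0},{"x": 0,"y": 0,"z": 0,"twist": 0},{"x": 0,"y": 0,"z": 0,"twist": 0},{"x": 0,"y": 0,"z": 0,"twist": 0},{"x": 0,"y": 0,"z": 0,"twist": 0},{"x": 0,"y": 0,"z": 0,"twist": 0},{"x": 0,"y": 0,"z": 0,"twist": 0},{"x": 0,"y": 0,"z": 0,"twist": 0}], hand=255)

```text
time_s: 17.2
tool_pos: [443.6, -384.8, 41.5]
ee_rot: [-179.9, 0.2, 153.0]
ft_force: [-1.9, 0.1, 6.2]
grip_width: 10.6
```

Emit:
send_rows(targets=[{"x": 0,"y": 0,"z": 0.2,"twist": 0},{"x": 0,"y": 0,"z": 0.4,"twist": -0.1},{"x": 0.05,"y": 0.1,"z": 0.6,"twist": -0.2},{"x": 0.1,"y": 0.25,"z": 0.8,"twist": -0.3},{"x": 0.15,"y": 0.45,"z": 0.8,"twist": -0.4},{"x": 0.2,"y": 0.65,"z": 0.8,"twist": -0.5},{"x": 0.3,"y": 0.85,"z": 0.8,"twist": -0.6},{"x": 0.39,"y": 1,"z": 0.8,"twist": -0.7},{"x": 0.39,"y": 1,"z": 0.8,"twist": -0.7}])

```text
time_s: 18.32
tool_pos: [522.4, -183.0, 201.4]
ee_rot: [-179.9, 0.2, 90.1]
ft_force: [0.1, 0.2, -1.4]
grip_width: 10.3
```

Emit:
send_rows(targets=[{"x": 0,"y": 0.2,"z": 0,"twist": 0},{"x": 0,"y": 0.4,"z": 0,"twist": 0},{"x": 0,"y": 0.6,"z": 0,"twist": 0},{"x": 0,"y": 0.674,"z": -0.1,"twist": 0},{"x": 0,"y": 0.674,"z": -0.2,"twist": 0},{"x": 0,"y": 0.674,"z": -0.28,"twist": 0},{"x": 0,"y": 0.674,"z": -0.28,"twist": 0},{"x": 0,"y": 0.674,"z": -0.28,"twist": 0}])

```text
time_s: 19.32
tool_pos: [522.7, -48.8, 145.8]
ee_rot: [-179.9, 0.2, 90.1]
ft_force: [0.4, -0.1, 0.0]
grip_width: 10.4
```

Emit:
send_rows(targets=[{"x": -0.0045,"y": -0.005,"z": -0.04,"twist": 0},{"x": -0.0045,"y": -0.005,"z": -0.08,"twist": 0},{"x": -0.0045,"y": -0.005,"z": -0.11,"twist": 0},{"x": -0.0045,"y": -0.005,"z": -0.13,"twist": 0},{"x": -0.0045,"y": -0.005,"z": -0.15,"twist": 0},{"x": -0.0045,"y": -0.005,"z": -0.16,"twist": 0},{"x": -0.0045,"y": -0.005,"z": -0.16,"twist": 0}])

```text
time_s: 20.2
tool_pos: [521.8, -49.7, 113.8]
ee_rot: [-179.9, 0.2, 90.1]
ft_force: [-0.5, -0.5, 0.3]
grip_width: 10.2
```

Emit:
send_rows(targets=[{"x": 0,"y": 0,"z": 0,"twist": 0},{"x": 0,"y": 0,"z": 0,"twist": 0},{"x": 0,"y": 0,"z": 0,"twist": 0},{"x": 0,"y": 0,"z": 0,"twist": 0},{"x": 0,"y": 0,"z": 0,"twist": 0},{"x": 0,"y": 0,"z": 0.1,"twist": 0},{"x": 0,"y": 0,"z": 0.25,"twist": 0},{"x": 0,"y": 0,"z": 0.45,"twist": 0},{"x": 0,"y": 0.25,"z": 0.45,"twist": 0},{"x": 0,"y": 0.5,"z": 0.45,"twist": 0},{"x": 0,"y": 0.75,"z": 0.45,"twist": 0},{"x": 0,"y": 1,"z": 0.45,"twist": 0}], hand=0)

```text
time_s: 21.7
tool_pos: [521.6, 151.8, 203.9]
ee_rot: [-179.9, 0.2, 90.1]
ft_force: [0.3, 0.1, -0.1]
grip_width: 85.5
```

```bash
python3 wr.py w5.png 13 50; python3 - <<'E'
from h import *
im=cv2.imread('pics/w5.png'); c2,t=shot("top","t4.png")
cv2.imwrite('pics/v5.png',np.hstack([cv2.resize(im,(400,300)),cv2.resize(t[140:260,220:380],(400,300),interpolation=3)]))
E
```

```text
[521.6 151.8 203.9] [-179.9    0.2   90.1]
6323 [350.  40.] z 13.0 [544.5 288.2] box c [545.5 285.4] [58.6 66.9] long 0.5
6323 [350.  40.] z 50.0 [541.9 280.6] box c [542.8 278.2] [51.6 58.9] long 0.5
1434 [520. 191.] z 13.0 [689.7 176.1] box c [690.3 175.9] [24.1 52. ] long 160.1
1434 [520. 191.] z 50.0 [669.7 182.1] box c [670.1 181.9] [21.2 45.8] long 160.1
2816 [123. 216.] z 13.0 [353.2 153.1] box c [356.4 154.2] [53.2 55.3] long 21.2
2816 [123. 216.] z 50.0 [373.5 161.7] box c [376.3 162.7] [46.8 48.6] long 21.2
8515 [140. 367.] z 13.0 [337.9   4.2] box c [327.2 -15.2] [ 87.8 240.9] long 26.6
8515 [140. 367.] z 50.0 [360.   30.7] box c [350.6  13.6] [ 77.3 212. ] long 26.6
dark 820 [368.  17.] [547.1 295.8] [31.4 56.7] long 164.7
dark 472 [509. 188.] [670.3 181.2] [15.8 23.5] long 167.6
dark 170 [325. 397.] [527.9 -12.5] [ 5.7 36.1] long 0.1
```

View pics/v5.png

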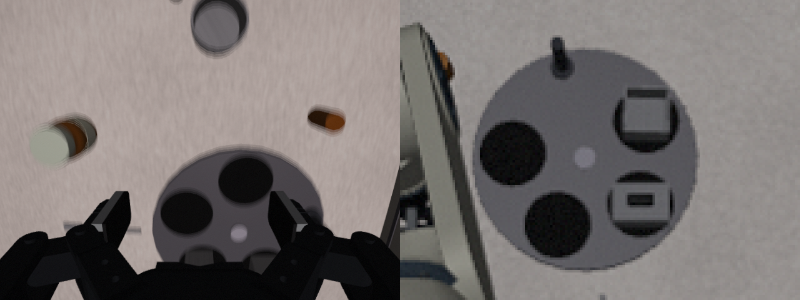

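The oblong lid sits centred on its pot (right half, about (640,200)); the square pot is on its mark. The large round pot is at wrist (350,40), about (542,281). Grasping it.

Emit:
send_rows(targets=[{"x": 0.05,"y": 0.25,"z": 0,"twist": 0},{"x": 0.1,"y": 0.5,"z": -0.1,"twist": 0},{"x": 0.105,"y": 0.646,"z": -0.3,"twist": 0},{"x": 0.105,"y": 0.646,"z": -0.5,"twist": 0},{"x": 0.105,"y": 0.646,"z": -0.7,"twist": 0},{"x": 0.105,"y": 0.646,"z": -0.8,"twist": 0},{"x": 0.105,"y": 0.646,"z": -0.855,"twist": 0},{"x": 0.105,"y": 0.646,"z": -0.855,"twist": 0}])

```text
time_s: 22.8
tool_pos: [543.1, 283.2, 33.1]
ee_rot: [-179.9, 0.1, 90.3]
ft_force: [0.3, 0.1, 0.9]
grip_width: 85.2
```

Emit:
send_rows(targets=[{"x": 0,"y": 0,"z": 0,"twist": 0},{"x": 0,"y": 0,"z": 0,"twist": 0},{"x": 0,"y": 0,"z": 0,"twist": 0},{"x": 0,"y": 0,"z": 0,"twist": 0},{"x": 0,"y": 0,"z": 0,"twist": 0},{"x": 0,"y": 0,"z": 0,"twist": 0}], hand=255)

```text
time_s: 23.55
tool_pos: [544.1, 283.7, 34.9]
ee_rot: [179.9, 0.1, 90.3]
ft_force: [-0.1, -1.1, 5.9]
grip_width: 60.4
```

Emit:
send_rows(targets=[{"x": 0,"y": 0,"z": 0.25,"twist": 0},{"x": 0,"y": 0,"z": 0.5,"twist": 0},{"x": 0.05,"y": -0.2,"z": 0.6,"twist": 0},{"x": 0.1,"y": -0.45,"z": 0.6,"twist": 0},{"x": 0.15,"y": -0.7,"z": 0.6,"twist": 0},{"x": 0.2,"y": -0.95,"z": 0.6,"twist": 0},{"x": 0.2,"y": -0.955,"z": 0.6,"twist": 0},{"x": 0.2,"y": -0.955,"z": 0.4,"twist": 0},{"x": 0.2,"y": -0.955,"z": 0.25,"twist": 0},{"x": 0.2,"y": -0.955,"z": 0.2,"twist": 0},{"x": 0.2,"y": -0.955,"z": 0.2,"twist": 0}])

```text
time_s: 24.92
tool_pos: [584.0, 93.2, 75.0]
ee_rot: [179.9, 0.1, 90.3]
ft_force: [0.5, 0.4, -0.3]
grip_width: 60.0
```

Emit:
send_rows(targets=[{"x": 0,"y": 0,"z": -0.03,"twist": 0},{"x": 0,"y": 0,"z": -0.05,"twist": 0},{"x": 0,"y": 0,"z": -0.05,"twist": 0}])

```text
time_s: 25.3
tool_pos: [584.0, 93.3, 65.1]
ee_rot: [179.9, 0.1, 90.3]
ft_force: [0.2, -0.4, -1.1]
grip_width: 59.9
```

Emit:
send_rows(targets=[{"x": 0,"y": 0,"z": 0,"twist": 0},{"x": 0,"y": 0,"z": 0,"twist": 0},{"x": 0,"y": 0,"z": 0,"twist": 0},{"x": 0,"y": 0,"z": 0,"twist": 0},{"x": 0,"y": 0,"z": 0.2,"twist": 0},{"x": 0,"y": 0,"z": 0.45,"twist": 0},{"x": -0.1,"y": 0.2,"z": 0.65,"twist": 0.1},{"x": -0.25,"y": 0.45,"z": 0.8,"twist": 0.168},{"x": -0.45,"y": 0.7,"z": 0.8,"twist": 0.168},{"x": -0.62,"y": 0.95,"z": 0.8,"twist": 0.168},{"x": -0.62,"y": 1,"z": 0.8,"twist": 0.168},{"x": -0.62,"y": 1,"z": 0.8,"twist": 0.168}], hand=0)

```text
time_s: 26.8
tool_pos: [460.1, 293.9, 225.2]
ee_rot: [179.9, 0.1, 105.5]
ft_force: [-0.4, -0.6, 0.2]
grip_width: 84.9
```

```bash
python3 wr.py w6.png 13
```

```text
[460.1 293.9 225.2] [1.799e+02 1.000e-01 1.055e+02]
3890 [318. 101.] z 13.0 [434.8 384.6] box c [434.9 384.6] [49.6 50.1] long 15.5
2450 [500. 132.] z 13.0 [591.1 403.9] box c [591.1 403.7] [45.6 48.3] long 16.8
503 [363. 191.] z 13.0 [493.2 323.8] box c [493.  323.8] [19.6 22.1] long 151.7
9678 [142. 361.] z 13.0 [314.7  91.4] box c [310.6  65.9] [105.7 256.9] long 46.7
8613 [497. 367.] z 13.0 [693.6 191.4] box c [710.7 174.1] [ 95.  258.6] long 169.1
899 [356. 395.] z 13.0 [550.4 118.6] box c [550.2 120. ] [ 14.2 118. ] long 15.1
dark 561 [318. 101.] [434.9 384.5] [11.6 27.5] long 105.8
dark 745 [507. 133.] [588.3 403.1] [16.4 31.7] long 60.8
dark 417 [363. 191.] [490.3 326. ] [17.4 19.7] long 151.3
dark 511 [355. 394.] [544.7 131.3] [ 11.  104.6] long 15.1
```

Emit:
send_rows(targets=[{"x": -0.06,"y": 0.23,"z": -0.05,"twist": 0},{"x": -0.126,"y": 0.4535,"z": -0.2,"twist": 0},{"x": -0.126,"y": 0.4535,"z": -0.45,"twist": 0},{"x": -0.126,"y": 0.4535,"z": -0.7,"twist": 0},{"x": -0.126,"y": 0.4535,"z": -0.86,"twist": 0},{"x": -0.126,"y": 0.4535,"z": -0.92,"twist": 0},{"x": -0.126,"y": 0.4535,"z": -0.92,"twist": 0}])

```text
time_s: 27.72
tool_pos: [435.9, 382.8, 40.8]
ee_rot: [180.0, 0.1, 105.4]
ft_force: [0.5, -0.1, 1.0]
grip_width: 85.1
```

Emit:
send_rows(targets=[{"x": 0,"y": 0,"z": 0,"twist": 0},{"x": 0,"y": 0,"z": 0,"twist": 0},{"x": 0,"y": 0,"z": 0,"twist": 0},{"x": 0,"y": 0,"z": 0,"twist": 0},{"x": 0,"y": 0,"z": 0,"twist": 0},{"x": 0,"y": 0,"z": 0,"twist": 0},{"x": 0,"y": 0,"z": 0,"twist": 0},{"x": 0,"y": 0,"z": 0,"twist": 0}], hand=255)

```text
time_s: 28.72
tool_pos: [436.1, 383.1, 41.5]
ee_rot: [179.9, 0.1, 105.4]
ft_force: [-0.5, -0.8, 5.9]
grip_width: 10.3
```

Emit:
send_rows(targets=[{"x": 0,"y": 0,"z": 0.25,"twist": 0},{"x": 0,"y": 0,"z": 0.5,"twist": -0.05},{"x": 0,"y": 0,"z": 0.75,"twist": -0.1},{"x": 0.1,"y": -0.25,"z": 0.9,"twist": -0.171},{"x": 0.2,"y": -0.5,"z": 0.9,"twist": -0.171},{"x": 0.3,"y": -0.75,"z": 0.9,"twist": -0.171},{"x": 0.4,"y": -1,"z": 0.9,"twist": -0.171}])

```text
time_s: 29.6
tool_pos: [516.4, 181.6, 221.7]
ee_rot: [179.9, 0.1, 90.0]
ft_force: [0.9, 0.0, -0.5]
grip_width: 10.3
```

Emit:
send_rows(targets=[{"x": 0.1,"y": -0.25,"z": 0,"twist": 0},{"x": 0.2,"y": -0.5,"z": 0,"twist": 0},{"x": 0.3,"y": -0.75,"z": 0,"twist": 0},{"x": 0.4,"y": -1,"z": 0,"twist": 0}])

```text
time_s: 30.1
tool_pos: [596.7, -20.0, 221.8]
ee_rot: [179.9, 0.1, 90.0]
ft_force: [0.7, 0.7, -0.3]
grip_width: 10.3
```

Emit:
send_rows(targets=[{"x": 0.06,"y": -0.25,"z": 0,"twist": 0},{"x": 0.12,"y": -0.5,"z": 0,"twist": 0},{"x": 0.12,"y": -0.67,"z": 0,"twist": 0},{"x": 0.12,"y": -0.67,"z": 0,"twist": 0},{"x": 0.12,"y": -0.67,"z": 0,"twist": 0}])

```text
time_s: 30.72
tool_pos: [620.5, -153.5, 221.5]
ee_rot: [179.9, 0.1, 90.0]
ft_force: [-0.1, 0.1, 0.2]
grip_width: 10.4
```

```bash
python3 - <<'E'
from h import *
o=get_obs();c,im=shot("wrist","w7.png"); print(o["tool_pos"],o["ee_rot"],c["xyz"],c["rotation"]); print(proj(c,[[621,-56,80],[584,91,80],[522,-50,85]]))
cv2.imwrite('pics/w7s.png',cv2.resize(im,(480,360)))
E
```

```text
[ 620.45055256 -153.47115695  221.54723821] [1.79930338e+02 5.14080922e-02 9.00044628e+01] [620.95544288 -80.2033757  339.40670249] [ 1.63295262e+02 -2.64626547e-02  3.76239180e-02]
[[ 318.70527387   89.57124355]
 [ 254.79476938 -171.39213437]
 [ 162.35650497   80.42633936]]
```

View pics/w7s.png

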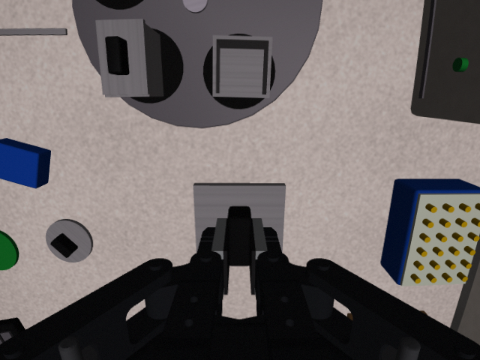

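The square pot's rim is at about (242,67), the seated oblong lid at (118,55), and the held square lid is level at (239,215). Getting edge positions.

```bash
python3 - <<'E'
from h import *
im=cv2.imread('pics/w7.png'); c=camera_model("wrist")
g=cv2.GaussianBlur(im,(3,3),0).astype(int).max(2)
print('row110',[(i,g[110,i]) for i in list(range(278,294))+list(range(352,368))]); print('col323',[(i,g[i,323]) for i in list(range(42,56))+list(range(124,138))])
print('heldrow260',[(i,g[260,i]) for i in list(range(252,264))+list(range(374,388))]); print('heldcol',[(i,g[i,280]) for i in range(236,256)])
E
```

```text
row110 [(278, np.int64(11)), (279, np.int64(11)), (280, np.int64(11)), (281, np.int64(12)), (282, np.int64(25)), (283, np.int64(61)), (284, np.int64(94)), (285, np.int64(105)), (286, np.int64(101)), (287, np.int64(85)), (288, np.int64(60)), (289, np.int64(43)), (290, np.int64(37)), (291, np.int64(43)), (292, np.int64(65)), (293, np.int64(92)), (352, np.int64(32)), (353, np.int64(32)), (354, np.int64(36)), (355, np.int64(59)), (356, np.int64(93)), (357, np.int64(109)), (358, np.int64(108)), (359, np.int64(94)), (360, np.int64(57)), (361, np.int64(23)), (362, np.int64(12)), (363, np.int64(21)), (364, np.int64(49)), (365, np.int64(81)), (366, np.int64(94)), (367, np.int64(94))]
col323 [(42, np.int64(91)), (43, np.int64(88)), (44, np.int64(72)), (45, np.int64(40)), (46, np.int64(24)), (47, np.int64(45)), (48, np.int64(81)), (49, np.int64(102)), (50, np.int64(107)), (51, np.int64(104)), (52, np.int64(87)), (53, np.int64(57)), (54, np.int64(37)), (55, np.int64(32)), (124, np.int64(108)), (125, np.int64(108)), (126, np.int64(108)), (127, np.int64(108)), (128, np.int64(105)), (129, np.int64(
[... 501 characters left out ...]
p.int64(107)), (377, np.int64(107)), (378, np.int64(107)), (379, np.int64(113)), (380, np.int64(135)), (381, np.int64(161)), (382, np.int64(174)), (383, np.int64(177)), (384, np.int64(177)), (385, np.int64(177)), (386, np.int64(177)), (387, np.int64(177))]
heldcol [(236, np.int64(174)), (237, np.int64(173)), (238, np.int64(171)), (239, np.int64(167)), (240, np.int64(165)), (241, np.int64(165)), (242, np.int64(162)), (243, np.int64(134)), (244, np.int64(85)), (245, np.int64(54)), (246, np.int64(54)), (247, np.int64(75)), (248, np.int64(99)), (249, np.int64(108)), (250, np.int64(109)), (251, np.int64(108)), (252, np.int64(108)), (253, np.int64(108)), (254, np.int64(109)), (255, np.int64(109))]
```

```bash
python3 - <<'E'
from h import *
c=camera_model("wrist")
p=cast(c,[[283,110],[360,110],[322,47.3],[322,129.7]],80); print(p.round(1), (p[0]+p[1])/2,(p[2]+p[3])/2)
z=221.5-28.3; q=cast(c,[[258,260],[380,260],[280,247]],z); print(q.round(1),(q[0]+q[1])/2,'lid cy',q[2,1]-25)
E
```

```text
[[597.8 -68.2  80. ]
 [647.9 -68.1  80. ]
 [623.1 -30.3  80. ]
 [623.2 -80.6  80. ]] [622.87174168 -68.14403217  80.        ] [623.14995205 -55.45760814  80.        ]
[[ 596.3 -131.5  193.2]
 [ 646.2 -131.5  193.2]
 [ 605.4 -126.   193.2]] [ 621.21901852 -131.50807803  193.2       ] lid cy -150.9521449659219
```

Emit:
send_rows(targets=[{"x": 0.01,"y": 0.2,"z": 0,"twist": 0},{"x": 0.01,"y": 0.4,"z": 0,"twist": 0},{"x": 0.01,"y": 0.479,"z": 0,"twist": 0},{"x": 0.01,"y": 0.479,"z": -0.2,"twist": 0},{"x": 0.01,"y": 0.479,"z": -0.35,"twist": 0},{"x": 0.01,"y": 0.479,"z": -0.38,"twist": 0},{"x": 0.01,"y": 0.479,"z": -0.38,"twist": 0},{"x": 0.01,"y": 0.479,"z": -0.38,"twist": 0}])

```text
time_s: 31.78
tool_pos: [623.4, -57.4, 147.1]
ee_rot: [179.8, 0.1, 90.0]
ft_force: [0.9, -1.1, 0.2]
grip_width: 10.5
```

Emit:
send_rows(targets=[{"x": -0.0045,"y": -0.0015,"z": -0.05,"twist": 0},{"x": -0.0045,"y": -0.0015,"z": -0.09,"twist": 0},{"x": -0.0045,"y": -0.0015,"z": -0.12,"twist": 0},{"x": -0.0045,"y": -0.0015,"z": -0.145,"twist": 0},{"x": -0.0045,"y": -0.0015,"z": -0.16,"twist": 0},{"x": -0.0045,"y": -0.0015,"z": -0.165,"twist": 0},{"x": -0.0045,"y": -0.0015,"z": -0.165,"twist": 0}])

```text
time_s: 32.65
tool_pos: [622.6, -57.7, 114.1]
ee_rot: [179.8, 0.1, 90.1]
ft_force: [0.8, 0.3, -1.8]
grip_width: 10.0
```

Emit:
send_rows(targets=[{"x": 0,"y": 0,"z": 0,"twist": 0},{"x": 0,"y": 0,"z": 0,"twist": 0},{"x": 0,"y": 0,"z": 0,"twist": 0},{"x": 0,"y": 0,"z": 0,"twist": 0},{"x": 0,"y": 0,"z": 0,"twist": 0},{"x": 0,"y": 0,"z": 0.15,"twist": 0},{"x": 0,"y": 0,"z": 0.35,"twist": 0},{"x": 0,"y": -0.2,"z": 0.55,"twist": 0},{"x": -0.1,"y": -0.45,"z": 0.55,"twist": 0},{"x": -0.2,"y": -0.5,"z": 0.55,"twist": 0},{"x": -0.2,"y": -0.5,"z": 0.55,"twist": 0},{"x": -0.2,"y": -0.5,"z": 0.55,"twist": 0}], hand=0)

```text
time_s: 34.15
tool_pos: [583.2, -157.3, 224.2]
ee_rot: [179.8, 0.1, 90.1]
ft_force: [-0.3, -1.0, -0.0]
grip_width: 85.2
```

```bash
python3 - <<'E'
from h import *
o=get_obs();c,im=shot("wrist","w8.png"); print(o["tool_pos"]); cv2.imwrite('pics/w8s.png',cv2.resize(im[:250],(640,250)))
c2,t=shot("top","t5.png")
for a,ce,ct in blobs(steel(t)):
    if 200<a<700: g,r=topdown(c2,ct,10); print(ce.round(0),g.round(1),np.round(r[1],0))
E
```

```text
[ 583.18218522 -157.34981045  224.2411187 ]
[154. 200.] [592.6 404.5] [45. 42.]
[477. 217.] [ 543.  -505.8] [58. 74.]
[513. 234.] [ 495.  -608.8] [ 44. 104.]
[243. 284.] [355.5 152.2] [50. 53.]
```

View pics/w8s.png

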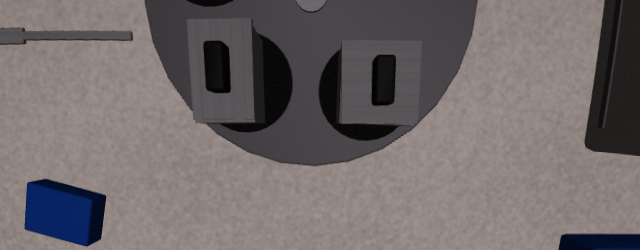

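Both lids (223,70) and (381,83) sit flush and square on their pots. Now the large lid.

Emit:
send_rows(targets=[{"x": -0.15,"y": -0.2,"z": 0,"twist": 0.11},{"x": -0.3,"y": -0.4,"z": 0,"twist": 0.22},{"x": -0.45,"y": -0.65,"z": 0,"twist": 0.33},{"x": -0.61,"y": -0.87,"z": 0,"twist": 0.43},{"x": -0.61,"y": -0.87,"z": 0,"twist": 0.471},{"x": -0.61,"y": -0.87,"z": 0,"twist": 0.471},{"x": -0.61,"y": -0.87,"z": 0,"twist": 0.471}])

```text
time_s: 35.12
tool_pos: [462.1, -330.4, 224.0]
ee_rot: [179.8, 0.1, 132.5]
ft_force: [0.7, 0.1, -0.1]
grip_width: 85.5
```

```bash
python3 wr.py w9.png 13
```

```text
[ 462.1 -330.4  224. ] [1.798e+02 1.000e-01 1.325e+02]
4058 [200.  28.] z 13.0 [ 292.  -282.3] box c [ 293.6 -284.5] [44.5 63.3] long 41.1
9060 [605.  65.] z 13.0 [555.7 -74.1] box c [561.5 -84.4] [ 67.7 134. ] long 143.3
4679 [316.  99.] z 13.0 [ 396.5 -260.9] box c [ 396.4 -260.8] [61.1 61.6] long 42.5
28347 [ 69. 260.] z 13.0 [ 346.7 -535.5] box c [ 360.  -518.3] [217.4 338.8] long 118.3
505 [349. 237.] z 13.0 [ 497.7 -326.7] box c [ 497.5 -326.9] [21. 24.] long 159.7
9803 [513. 368.] z 13.0 [ 731.3 -295.6] box c [ 734.4 -282.7] [109.4 251.4] long 39.9
2480 [261. 377.] z 13.0 [ 534.9 -495.6] box c [ 534.9 -496.8] [58.1 59.6] long 125.4
dark 881 [195.  16.] [ 290.1 -277.8] [17.  28.3] long 82.3
dark 107 [365.   3.] [ 378.  -186.3] [ 5.5 14. ] long 43.1
dark 1240 [584.  78.] [551.1 -99.5] [ 27.2 142.5] long 167.7
dark 583 [315.  98.] [ 396.7 -261.1] [11.7 27.4] long 132.1
dark 411 [349. 237.] [ 493.  -323.9] [17.9 20.5] long 133.4
dark 1450 [263. 371.] [ 524.7 -476.4] [33.6 49.8] long 34.4
dark 268 [253. 396.] [ 535.3 -504.4] [14.3 44.7] long 43.0
```

Emit:
send_rows(targets=[{"x": -0.17,"y": 0.17,"z": -0.05,"twist": 0},{"x": -0.328,"y": 0.3475,"z": -0.2,"twist": 0},{"x": -0.328,"y": 0.3475,"z": -0.45,"twist": 0},{"x": -0.328,"y": 0.3475,"z": -0.7,"twist": 0},{"x": -0.328,"y": 0.3475,"z": -0.86,"twist": 0},{"x": -0.328,"y": 0.3475,"z": -0.915,"twist": 0},{"x": -0.328,"y": 0.3475,"z": -0.915,"twist": 0},{"x": -0.328,"y": 0.3475,"z": -0.915,"twist": 0}])

```text
time_s: 36.17
tool_pos: [397.4, -261.2, 42.2]
ee_rot: [179.7, 0.2, 132.5]
ft_force: [0.9, -0.4, 0.5]
grip_width: 85.4
```

Emit:
send_rows(targets=[{"x": 0,"y": 0,"z": 0,"twist": 0},{"x": 0,"y": 0,"z": 0,"twist": 0},{"x": 0,"y": 0,"z": 0,"twist": 0},{"x": 0,"y": 0,"z": 0,"twist": 0},{"x": 0,"y": 0,"z": 0,"twist": 0},{"x": 0,"y": 0,"z": 0,"twist": 0},{"x": 0,"y": 0,"z": 0,"twist": 0},{"x": 0,"y": 0,"z": 0,"twist": 0}], hand=255)

```text
time_s: 37.17
tool_pos: [397.5, -261.3, 42.5]
ee_rot: [179.7, 0.2, 132.5]
ft_force: [-0.2, 1.1, 6.3]
grip_width: 10.4
```

Emit:
send_rows(targets=[{"x": 0,"y": 0,"z": 0.25,"twist": 0},{"x": 0,"y": 0,"z": 0.5,"twist": -0.1},{"x": 0,"y": 0,"z": 0.75,"twist": -0.2},{"x": 0.1,"y": 0.2,"z": 0.91,"twist": -0.3},{"x": 0.3,"y": 0.4,"z": 0.91,"twist": -0.4},{"x": 0.5,"y": 0.6,"z": 0.91,"twist": -0.472},{"x": 0.7,"y": 0.8,"z": 0.91,"twist": -0.472},{"x": 0.93,"y": 1,"z": 0.91,"twist": -0.472}])

```text
time_s: 38.17
tool_pos: [584.2, -59.8, 224.4]
ee_rot: [179.8, 0.2, 90.0]
ft_force: [0.9, -1.6, -0.0]
grip_width: 10.4
```

Emit:
send_rows(targets=[{"x": 0,"y": 0.15,"z": 0,"twist": 0},{"x": 0,"y": 0.25,"z": 0,"twist": 0},{"x": 0,"y": 0.28,"z": 0,"twist": 0},{"x": 0,"y": 0.28,"z": 0,"twist": 0},{"x": 0,"y": 0.28,"z": 0,"twist": 0}])

```text
time_s: 38.8
tool_pos: [584.1, -4.8, 224.6]
ee_rot: [179.7, 0.2, 90.0]
ft_force: [-0.1, -0.0, -0.2]
grip_width: 10.7
```

```bash
python3 - <<'E'
from h import *
o=get_obs();c,im=shot("wrist","w10.png"); print(o["tool_pos"],o["ee_rot"]); P=proj(c,[[584,91,80]])[0]; print(P)
g=cv2.GaussianBlur(im,(3,3),0).astype(int).max(2); u,v=P.astype(int)
print('row',[int(a) for a in g[v,u-60:u+60]]); print('col',[int(a) for a in g[max(v-60,0):v+60,u]],max(v-60,0))
cv2.imwrite('pics/w10s.png',cv2.resize(im,(480,360)))
E
```

```text
[584.06452028  -4.84685599 224.56370844] [179.74701486   0.20581148  89.97231871]
[317.00981054  92.04773858]
row [110, 110, 110, 110, 110, 111, 112, 112, 111, 111, 112, 110, 89, 64, 82, 120, 133, 121, 90, 60, 50, 50, 50, 54, 74, 108, 133, 139, 140, 142, 144, 145, 144, 141, 139, 138, 138, 137, 137, 137, 138, 140, 141, 142, 142, 141, 140, 139, 137, 137, 138, 137, 136, 133, 132, 131, 132, 132, 133, 136, 139, 140, 140, 138, 136, 135, 134, 134, 135, 136, 137, 138, 139, 140, 140, 141, 141, 140, 139, 139, 140, 141, 141, 141, 140, 139, 138, 138, 138, 139, 140, 139, 138, 138, 138, 136, 111, 65, 43, 44, 45, 45, 46, 61, 97, 129, 139, 135, 128, 123, 122, 122, 122, 122, 121, 122, 122, 121, 122, 122]
col [206, 205, 205, 186, 144, 116, 118, 118, 115, 124, 132, 129, 110, 75, 50, 43, 43, 43, 43, 42, 42, 42, 42, 42, 42, 56, 94, 127, 136, 136, 137, 136, 136, 137, 137, 137, 138, 138, 138, 138, 138, 137, 136, 135, 135, 134, 133, 133, 134, 134, 134, 134, 134, 135, 136, 138, 139, 140, 140, 139, 139, 137, 136, 135, 135, 134, 134, 134, 133, 133, 133, 134, 136, 137, 139, 139, 139, 139, 138, 138, 139, 139, 140, 141, 142, 143, 144, 144, 144, 143, 142, 140, 139, 139, 138, 138, 139, 139, 140, 140, 138, 118, 91, 98, 129, 142, 131, 92, 40, 18, 18, 18, 20, 39, 75, 105, 113, 113, 113, 113] 32
```

View pics/w10s.png

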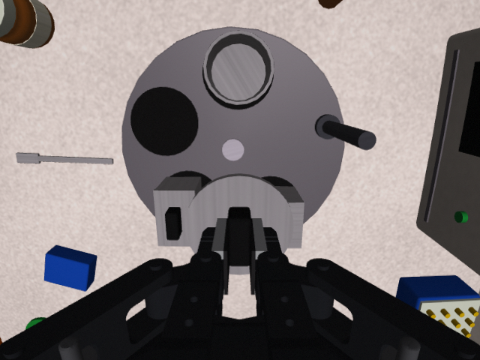

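```bash
python3 - <<'E'
from h import *
c=camera_model("wrist")
print(cast(c,[[275.6,92],[360.7,92],[317,44.6],[317,134.8],[317,41],[317,139.4],[271,92]],80).round(1))
# held lid: plate outline at z=TCP-42.4+13
im=cv2.imread('pics/w10.png'); g=cv2.GaussianBlur(im,(3,3),0).astype(int).max(2)
print([int(a) for a in g[225:260,300]]);print([int(a) for a in g[225:260,335]])
E
```

```text
[[557.1  91.1  80. ]
 [612.5  91.1  80. ]
 [584.1 119.7  80. ]
 [584.   63.9  80. ]
 [584.1 121.8  80. ]
 [584.   60.9  80. ]
 [554.1  91.1  80. ]]
[104, 104, 104, 104, 104, 104, 104, 101, 89, 72, 65, 84, 119, 140, 143, 142, 142, 143, 143, 143, 143, 143, 143, 143, 143, 143, 143, 143, 143, 143, 143, 143, 143, 143, 143]
[104, 103, 104, 104, 103, 103, 102, 94, 77, 65, 74, 104, 129, 137, 137, 137, 137, 137, 137, 137, 137, 137, 137, 138, 137, 137, 137, 137, 137, 137, 137, 137, 138, 137, 137]
```

```bash
python3 - <<'E'
from h import *
c=camera_model("wrist"); p=cast(c,[[300,236],[335,235.6]],195.2); print(p.round(1)); 
for q in p: print(q[1]-np.sqrt(31**2-(q[0]-584.1)**2))
E
```

```text
[[577.2  26.6 195.2]
 [591.3  26.8 195.2]]
-3.588969297687534
-3.3453753187286495
```

Emit:
send_rows(targets=[{"x": 0.0035,"y": 0.2,"z": 0,"twist": 0},{"x": 0.0035,"y": 0.4,"z": 0,"twist": 0},{"x": 0.0035,"y": 0.476,"z": 0,"twist": 0},{"x": 0.0035,"y": 0.476,"z": -0.2,"twist": 0},{"x": 0.0035,"y": 0.476,"z": -0.35,"twist": 0},{"x": 0.0035,"y": 0.476,"z": -0.39,"twist": 0},{"x": 0.0035,"y": 0.476,"z": -0.39,"twist": 0},{"x": 0.0035,"y": 0.476,"z": -0.39,"twist": 0}])

```text
time_s: 39.85
tool_pos: [585.7, 90.2, 147.9]
ee_rot: [179.6, 0.2, 89.9]
ft_force: [-0.3, 0.3, -0.1]
grip_width: 10.1
```

Emit:
send_rows(targets=[{"x": -0.005,"y": 0.001,"z": -0.05,"twist": 0},{"x": -0.005,"y": 0.001,"z": -0.09,"twist": 0},{"x": -0.005,"y": 0.001,"z": -0.12,"twist": 0},{"x": -0.005,"y": 0.001,"z": -0.145,"twist": 0},{"x": -0.005,"y": 0.001,"z": -0.16,"twist": 0},{"x": -0.005,"y": 0.001,"z": -0.166,"twist": 0},{"x": -0.005,"y": 0.001,"z": -0.166,"twist": 0}])

```text
time_s: 40.72
tool_pos: [584.8, 90.4, 114.8]
ee_rot: [179.6, 0.2, 89.9]
ft_force: [0.6, 0.5, -0.2]
grip_width: 10.3
```

Emit:
send_rows(targets=[{"x": 0,"y": 0,"z": 0,"twist": 0},{"x": 0,"y": 0,"z": 0,"twist": 0},{"x": 0,"y": 0,"z": 0,"twist": 0},{"x": 0,"y": 0,"z": 0,"twist": 0},{"x": 0,"y": 0,"z": 0,"twist": 0},{"x": 0,"y": 0,"z": 0.15,"twist": 0},{"x": 0,"y": 0,"z": 0.35,"twist": 0},{"x": 0,"y": -0.2,"z": 0.6,"twist": 0},{"x": 0,"y": -0.45,"z": 0.8,"twist": 0},{"x": 0,"y": -0.7,"z": 0.8,"twist": 0},{"x": 0,"y": -0.7,"z": 0.8,"twist": 0},{"x": 0,"y": -0.7,"z": 0.8,"twist": 0}], hand=0)

```text
time_s: 42.22
tool_pos: [584.6, -49.4, 274.5]
ee_rot: [179.7, 0.2, 89.9]
ft_force: [-0.5, 0.5, 0.4]
grip_width: 85.6
```

```bash
python3 - <<'E'
from h import *
o=get_obs();c,im=shot("wrist","w11.png"); print(o["tool_pos"]); s=snapshot("side")[:,:,::-1]
c2,t=shot("top","t6.png")
cv2.imwrite('pics/v11.png',np.hstack([cv2.resize(im,(400,300)),cv2.resize(s[200:350,150:350],(400,300),interpolation=3)]))
print(proj(c,[[680,37,133],[680,37,30]]))
E
```

```text
[584.56350983 -49.39060997 274.45555565]
[[462.09418467 108.21995423]
 [420.91050583 113.4813065 ]]
```

View pics/v11.png

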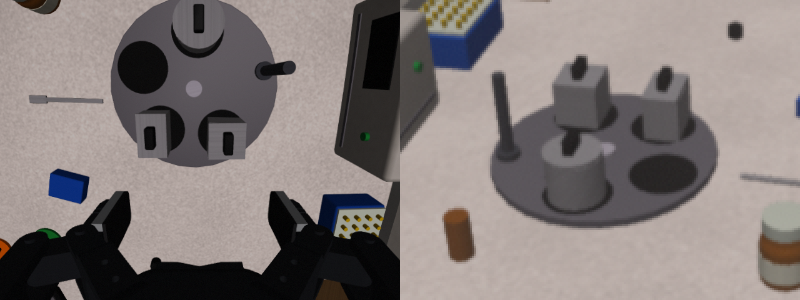

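All three pots carry their lids, level and on their marks (wrist: (198,25), (153,135), (226,140)). The handle is at (265,70)–(294,67). One check of the bench for a fourth pot in the areas hidden before.

View pics/t6.png

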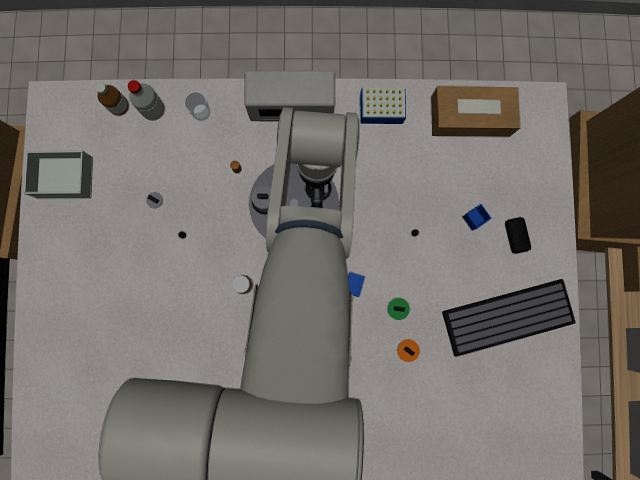

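```bash
python3 - <<'E'
from h import *
c=camera_model("top"); im=cv2.imread('pics/t6.png'); b=im.max(2).astype(int); m=(b<60).astype(np.uint8); m[:140]=0;m[260:]=0;m[:,:140]=0;m[:,460:]=0
for a,ce,ct in blobs(m,20): print(a,ce.round(1),cast(c,[ce],30)[0,:2].round(1))
h=np.array([578.5,11.5]); w=camera_model("wrist"); print('handle base by wrist', cast(w,[[421,113]],36)[0].round(1))
for th in (14,): print(h+105*np.array([np.cos(np.radians(th)),np.sin(np.radians(th))]))
wi=cv2.imread('pics/w11.png'); g=wi.max(2); mm=(g<35).astype(np.uint8); mm[:,:400]=0; mm[:,480:]=0; mm[:85]=0; mm[135:]=0
for a,ce,ct in blobs(mm,50): print('wrist dark',a,ce,ct.reshape(-1,2).min(0),ct.reshape(-1,2).max(0))
E
```

```text
658 [304.1 171.8] [666.4 -17.6]
105 [341.8 175.4] [ 656.1 -122.8]
33 [237.2 169.5] [673.2 168.7]
531 [317. 190.] [614.7 -53.4]
49 [152.8 198.9] [590.8 402.1]
55 [262.2 196. ] [598.1  98.2]
74 [259.5 209.3] [560.8 105.5]
444 [309.6 226.6] [512.3 -32.9]
35 [414.6 232.5] [ 495.9 -323. ]
37 [181.9 234.6] [490.9 318.3]
handle base by wrist [678.3  38.3  36. ]
[680.38105126  36.90179904]
wrist dark 657 [436.1217656  111.29984779] [416  99] [458 121]
```

No fourth pot anywhere on the bench. Gripping the handle at about (680,37).

Emit:
send_rows(targets=[{"x": 0.24,"y": 0.22,"z": 0,"twist": 0},{"x": 0.476,"y": 0.433,"z": 0,"twist": 0},{"x": 0.476,"y": 0.433,"z": -0.15,"twist": 0},{"x": 0.476,"y": 0.433,"z": -0.35,"twist": 0},{"x": 0.476,"y": 0.433,"z": -0.55,"twist": 0},{"x": 0.476,"y": 0.433,"z": -0.7,"twist": 0},{"x": 0.476,"y": 0.433,"z": -0.7475,"twist": 0},{"x": 0.476,"y": 0.433,"z": -0.7475,"twist": 0}])

```text
time_s: 43.38
tool_pos: [679.8, 38.8, 124.6]
ee_rot: [179.7, 0.2, 90.1]
ft_force: [0.1, -0.7, 0.5]
grip_width: 85.4
```

Emit:
send_rows(targets=[{"x": 0,"y": 0,"z": 0,"twist": 0},{"x": 0,"y": 0,"z": 0,"twist": 0},{"x": 0,"y": 0,"z": 0,"twist": 0},{"x": 0,"y": 0,"z": 0,"twist": 0},{"x": 0,"y": 0,"z": 0,"twist": 0},{"x": 0,"y": 0,"z": 0,"twist": 0},{"x": 0,"y": 0,"z": 0,"twist": 0},{"x": 0,"y": 0,"z": 0,"twist": 0}], hand=255)

```text
time_s: 44.38
tool_pos: [679.8, 38.8, 125.2]
ee_rot: [179.7, 0.2, 90.1]
ft_force: [-1.8, 0.4, 6.2]
grip_width: 12.3
```

```bash
cat > arc.py <<'E'
import numpy as np, json
h=np.array([578.5,11.5]); R=105; w=np.cumsum([.5,1,1,1,1,1,1,1,1,1,.5,0])/10
th=0.262
for k in range(7):
    d=0.96 if k<6 else 1.05
    P=lambda t:h+R*np.array([np.cos(t),np.sin(t)])
    print(k,'start',P(th).round(1),'th',round(th,3)); print(json.dumps([dict(zip("xy",((P(th+d*s)-P(th))/200).round(3).tolist()),z=0,twist=0) for s in w]))
    th+=d
print('end',P(th).round(1),th)
E
python3 arc.py
```

```text
0 start [679.9  38.7] th 0.262
[{"x": -0.007, "y": 0.024, "z": 0, "twist": 0}, {"x": -0.025, "y": 0.071, "z": 0, "twist": 0}, {"x": -0.047, "y": 0.117, "z": 0, "twist": 0}, {"x": -0.073, "y": 0.16, "z": 0, "twist": 0}, {"x": -0.104, "y": 0.2, "z": 0, "twist": 0}, {"x": -0.138, "y": 0.237, "z": 0, "twist": 0}, {"x": -0.175, "y": 0.271, "z": 0, "twist": 0}, {"x": -0.216, "y": 0.301, "z": 0, "twist": 0}, {"x": -0.259, "y": 0.327, "z": 0, "twist": 0}, {"x": -0.304, "y": 0.348, "z": 0, "twist": 0}, {"x": -0.328, "y": 0.357, "z": 0, "twist": 0}, {"x": -0.328, "y": 0.357, "z": 0, "twist": 0}]
1 start [614.4 110.2] th 1.222
[{"x": -0.024, "y": 0.008, "z": 0, "twist": 0}, {"x": -0.073, "y": 0.021, "z": 0, "twist": 0}, {"x": -0.122, "y": 0.029, "z": 0, "twist": 0}, {"x": -0.173, "y": 0.032, "z": 0, "twist": 0}, {"x": -0.223, "y": 0.03, "z": 0, "twist": 0}, {"x": -0.273, "y": 0.023, "z": 0, "twist": 0}, {"x": -0.322, "y": 0.012, "z": 0, "twist": 0}, {"x": -0.37, "y": -0.004, "z": 0, "twist": 0}, {"x": -0.416, "y": -0.025, "z": 0, "twist": 0}, {"x": -0.46, "y": -0.049, "z": 0, "twist": 0}, {"x":
[... 2378 characters left out ...]
 0.327, "y": 0.358, "z": 0, "twist": 0}, {"x": 0.327, "y": 0.358, "z": 0, "twist": 0}]
6 start [679.9 -15.6] th 6.022
[{"x": 0.006, "y": 0.027, "z": 0, "twist": 0}, {"x": 0.015, "y": 0.081, "z": 0, "twist": 0}, {"x": 0.018, "y": 0.136, "z": 0, "twist": 0}, {"x": 0.015, "y": 0.191, "z": 0, "twist": 0}, {"x": 0.006, "y": 0.246, "z": 0, "twist": 0}, {"x": -0.008, "y": 0.299, "z": 0, "twist": 0}, {"x": -0.028, "y": 0.35, "z": 0, "twist": 0}, {"x": -0.053, "y": 0.399, "z": 0, "twist": 0}, {"x": -0.083, "y": 0.445, "z": 0, "twist": 0}, {"x": -0.118, "y": 0.488, "z": 0, "twist": 0}, {"x": -0.137, "y": 0.508, "z": 0, "twist": 0}, {"x": -0.137, "y": 0.508, "z": 0, "twist": 0}]
end [652.5  86. ] 7.072
```

Emit:
send_rows(targets=[{"x": -0.007,"y": 0.024,"z": 0,"twist": 0},{"x": -0.025,"y": 0.071,"z": 0,"twist": 0},{"x": -0.047,"y": 0.117,"z": 0,"twist": 0},{"x": -0.073,"y": 0.16,"z": 0,"twist": 0},{"x": -0.104,"y": 0.2,"z": 0,"twist": 0},{"x": -0.138,"y": 0.237,"z": 0,"twist": 0},{"x": -0.175,"y": 0.271,"z": 0,"twist": 0},{"x": -0.216,"y": 0.301,"z": 0,"twist": 0},{"x": -0.259,"y": 0.327,"z": 0,"twist": 0},{"x": -0.304,"y": 0.348,"z": 0,"twist": 0},{"x": -0.328,"y": 0.357,"z": 0,"twist": 0},{"x": -0.328,"y": 0.357,"z": 0,"twist": 0}])

```text
time_s: 45.88
tool_pos: [617.4, 115.0, 125.7]
ee_rot: [179.3, -0.2, 90.1]
ft_force: [12.0, 23.9, -10.5]
grip_width: 12.1
```

Radial force is building up, so my hub estimate is probably a few mm off. I'll measure it from the earlier wrist pictures before going on.

```bash
python3 - <<'E'
from h import *
o=get_obs(); print(o["tool_pos"],o["ft_force"])
c=dict(camera_model("wrist"))
# camera pose relative to tool, from w7 record
Rt=Ro.from_euler('xyz',[179.930338,0.0514,90.00446],degrees=True); Rc=Ro.from_euler('xyz',[163.295262,-0.02646,0.03762],degrees=True)
T=np.array([620.45055,-153.47116,221.54724]); X=np.array([620.95544,-80.20338,339.4067]); rel=Rt.inv()*Rc; off=Rt.inv().apply(X-T)
def cam(tp,rpy):
    R=Ro.from_euler('xyz',rpy,degrees=True); d=dict(c); d["xyz"]=tp+R.apply(off); d["rotation"]=(R*rel).as_matrix(); return d
for f,tp,r in(("w10",[584.0645,-4.8469,224.5637],[179.747,.2058,89.972]),("w11",[584.5635,-49.39,274.4556],[179.7,.2,89.9]),("w3",[427.45,-50.13,224.01],[-179.9,.3,.1])):
    d=cam(np.array(tp),r); im=cv2.imread(f'pics/{f}.png'); g=cv2.GaussianBlur(im,(3,3),0).max(2)
    u,v=proj(d,[[578.5,11.5,30]])[0].astype(int); m=np.zeros_like(g); y0=max(v-30,0); m[y0:v+30,u-30:u+30]=g[y0:v+30,u-30:u+30]>(np.median(g[y0:v+30,u-30:u+30])+22)
    for a,ce,ct in blobs(m,80): print(f,a,ce.round(1),cast(d,[ce],30)[0,:2].round(1))
E
```

```text
[617.3904476  114.99938704 125.69339896] [ 11.95987551  23.9193932  -10.50963442]
w10 686 [310.3 199.6] [578.3  10.7]
w11 551 [309.7 141.6] [577.9  11.4]
w3 836 [235.4  18.7] [579.5  12.2]
```

Emit:
send_rows(targets=[{"x": -0.024,"y": 0.009,"z": 0,"twist": 0},{"x": -0.073,"y": 0.022,"z": 0,"twist": 0},{"x": -0.122,"y": 0.03,"z": 0,"twist": 0},{"x": -0.173,"y": 0.034,"z": 0,"twist": 0},{"x": -0.223,"y": 0.033,"z": 0,"twist": 0},{"x": -0.273,"y": 0.026,"z": 0,"twist": 0},{"x": -0.322,"y": 0.016,"z": 0,"twist": 0},{"x": -0.37,"y": 0.0,"z": 0,"twist": 0},{"x": -0.416,"y": -0.02,"z": 0,"twist": 0},{"x": -0.46,"y": -0.044,"z": 0,"twist": 0},{"x": -0.481,"y": -0.057,"z": 0,"twist": 0},{"x": -0.481,"y": -0.057,"z": 0,"twist": 0}])

```text
time_s: 47.38
tool_pos: [520.7, 104.2, 125.8]
ee_rot: [179.3, -0.3, 90.1]
ft_force: [-1.7, 5.4, 2.6]
grip_width: 12.0
```

```bash
python3 - <<'E'
from h import *
o=get_obs(); p=o["tool_pos"][:2]-[578.5,11.4]; print(o["tool_pos"],np.hypot(*p),np.arctan2(p[1],p[0])); 
shot("wrist","w12.png"); shot("side","s12.png"); c,t=shot("top","t12.png")
m=(t.max(2)<60).astype(np.uint8); m[:140]=0;m[260:]=0;m[:,:230]=0;m[:,360:]=0
for a,ce,ct in blobs(m,20): print(a,ce.round(1),cast(c,[ce],30)[0,:2].round(1))
a=cv2.imread('pics/w12.png'); s=cv2.imread('pics/s12.png')
cv2.imwrite('pics/v12.png',np.hstack([cv2.resize(a,(400,300)),cv2.resize(s[150:375,130:430],(400,300),interpolation=3)]))
E
```

```text
[520.68124637 104.20276024 125.79781811] 109.34057151354224 2.1279765934960695
33 [237.2 169.5] [673.2 168.7]
48 [305.4 170.8] [669.1 -21.2]
27 [315.1 172.8] [663.5 -48.3]
216 [300.  180.8] [640.7  -6.3]
320 [276.4 203.9] [575.7  58.9]
546 [322.4 204.4] [574.3 -68.4]
141 [249.6 218.2] [535.9 132.5]
83 [255.8 225.1] [516.7 115.3]
129 [303.3 236.9] [483.8 -15.6]
48 [300.  227.7] [509.3  -6.5]
215 [249.1 240.8] [473.3 133.3]
```

View pics/v12.png

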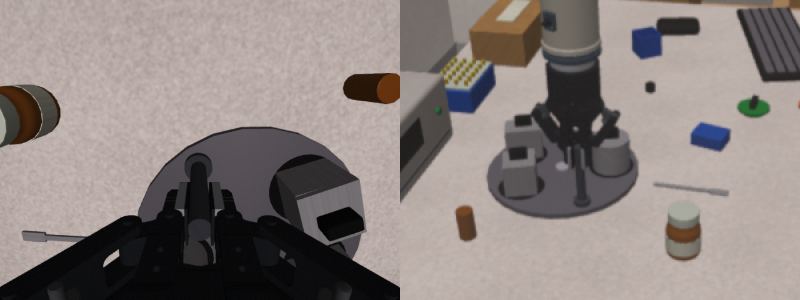

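The platter has turned about 2 rad and the lids are still seated (side view: three lidded pots around (500–630,140–190)). The TCP circle fits a centre of (580,16.9), because the rod sits about 5 mm off the pad centre. Recomputing the remaining arcs from here.

```bash
sed -i 's/^th=.*/th=2.167/; s/R=105/R=105.3/; s/578.5,11.5/580,16.9/; s/range(7)/range(5)/; s/d=0.96.*/d=[1,1,1,1,.85][k]/' arc.py; python3 arc.py
```

```text
0 start [520.9 104. ] th 2.167
[{"x": -0.021, "y": -0.015, "z": 0, "twist": 0}, {"x": -0.062, "y": -0.049, "z": 0, "twist": 0}, {"x": -0.099, "y": -0.087, "z": 0, "twist": 0}, {"x": -0.131, "y": -0.128, "z": 0, "twist": 0}, {"x": -0.16, "y": -0.172, "z": 0, "twist": 0}, {"x": -0.184, "y": -0.219, "z": 0, "twist": 0}, {"x": -0.203, "y": -0.268, "z": 0, "twist": 0}, {"x": -0.218, "y": -0.318, "z": 0, "twist": 0}, {"x": -0.227, "y": -0.37, "z": 0, "twist": 0}, {"x": -0.231, "y": -0.423, "z": 0, "twist": 0}, {"x": -0.231, "y": -0.449, "z": 0, "twist": 0}, {"x": -0.231, "y": -0.449, "z": 0, "twist": 0}]
1 start [474.7  14.2] th 3.167
[{"x": 0.001, "y": -0.026, "z": 0, "twist": 0}, {"x": 0.008, "y": -0.079, "z": 0, "twist": 0}, {"x": 0.02, "y": -0.13, "z": 0, "twist": 0}, {"x": 0.036, "y": -0.18, "z": 0, "twist": 0}, {"x": 0.058, "y": -0.228, "z": 0, "twist": 0}, {"x": 0.085, "y": -0.273, "z": 0, "twist": 0}, {"x": 0.115, "y": -0.316, "z": 0, "twist": 0}, {"x": 0.15, "y": -0.355, "z": 0, "twist": 0}, {"x": 0.189, "y": -0.391, "z": 0, "twist": 0}, {"x": 0.231, "y": -0.423, "z": 0, "twist": 
[... 1197 characters left out ...]
0.412, "z": 0, "twist": 0}, {"x": 0.292, "y": 0.412, "z": 0, "twist": 0}]
4 start [684.6   4.7] th 6.167
[{"x": 0.002, "y": 0.022, "z": 0, "twist": 0}, {"x": 0.004, "y": 0.067, "z": 0, "twist": 0}, {"x": 0.001, "y": 0.112, "z": 0, "twist": 0}, {"x": -0.005, "y": 0.156, "z": 0, "twist": 0}, {"x": -0.015, "y": 0.2, "z": 0, "twist": 0}, {"x": -0.029, "y": 0.242, "z": 0, "twist": 0}, {"x": -0.046, "y": 0.284, "z": 0, "twist": 0}, {"x": -0.066, "y": 0.323, "z": 0, "twist": 0}, {"x": -0.09, "y": 0.361, "z": 0, "twist": 0}, {"x": -0.117, "y": 0.397, "z": 0, "twist": 0}, {"x": -0.132, "y": 0.414, "z": 0, "twist": 0}, {"x": -0.132, "y": 0.414, "z": 0, "twist": 0}]
end [658.2  87.4] 7.0169999999999995
```

Emit:
send_rows(targets=[{"x": -0.021,"y": -0.015,"z": 0,"twist": 0},{"x": -0.062,"y": -0.049,"z": 0,"twist": 0},{"x": -0.099,"y": -0.087,"z": 0,"twist": 0},{"x": -0.131,"y": -0.128,"z": 0,"twist": 0},{"x": -0.16,"y": -0.172,"z": 0,"twist": 0},{"x": -0.184,"y": -0.219,"z": 0,"twist": 0},{"x": -0.203,"y": -0.268,"z": 0,"twist": 0},{"x": -0.218,"y": -0.318,"z": 0,"twist": 0},{"x": -0.227,"y": -0.37,"z": 0,"twist": 0},{"x": -0.231,"y": -0.423,"z": 0,"twist": 0},{"x": -0.231,"y": -0.449,"z": 0,"twist": 0},{"x": -0.231,"y": -0.449,"z": 0,"twist": 0}])

```text
time_s: 49.02
tool_pos: [473.0, 13.4, 125.8]
ee_rot: [179.5, -0.2, 90.1]
ft_force: [-4.8, 1.5, 8.6]
grip_width: 12.3
```

Emit:
send_rows(targets=[{"x": 0.001,"y": -0.026,"z": 0,"twist": 0},{"x": 0.008,"y": -0.079,"z": 0,"twist": 0},{"x": 0.02,"y": -0.13,"z": 0,"twist": 0},{"x": 0.036,"y": -0.18,"z": 0,"twist": 0},{"x": 0.058,"y": -0.228,"z": 0,"twist": 0},{"x": 0.085,"y": -0.273,"z": 0,"twist": 0},{"x": 0.115,"y": -0.316,"z": 0,"twist": 0},{"x": 0.15,"y": -0.355,"z": 0,"twist": 0},{"x": 0.189,"y": -0.391,"z": 0,"twist": 0},{"x": 0.231,"y": -0.423,"z": 0,"twist": 0},{"x": 0.253,"y": -0.437,"z": 0,"twist": 0},{"x": 0.253,"y": -0.437,"z": 0,"twist": 0}])

```text
time_s: 50.52
tool_pos: [517.1, -79.2, 125.0]
ee_rot: [-179.8, 0.2, 90.3]
ft_force: [-25.0, -31.7, 21.0]
grip_width: 12.1
```

Radial load again. I'll let it relax by holding at the measured pose, then continue in smaller steps.

Emit:
send_rows(targets=[{"x": 0,"y": 0,"z": 0,"twist": 0},{"x": 0,"y": 0,"z": 0,"twist": 0}])

```text
time_s: 50.78
tool_pos: [516.9, -79.6, 125.1]
ee_rot: [-179.8, 0.1, 90.3]
ft_force: [-0.5, 5.7, 3.3]
grip_width: 12.5
```

```bash
python3 - <<'E'
from h import *
o=get_obs(); print(o["tool_pos"],o["ft_force"],o["moment"],o["ee_rot"])
c,im=shot("wrist","w13.png"); c2,t=shot("top","t13.png"); s=snapshot("side")[:,:,::-1]
cv2.imwrite('pics/v13.png',np.hstack([im[100:400,120:520],cv2.resize(s[150:375,130:430],(400,300),interpolation=3)]))
E
```

```text
[516.93983976 -79.56910816 125.09721731] [-0.50640194  5.65224564  3.27852828] [ 0.88049854 -0.04037855  0.31702055] [-1.79757853e+02  1.27631726e-01  9.02503569e+01]
```

View pics/v13.png

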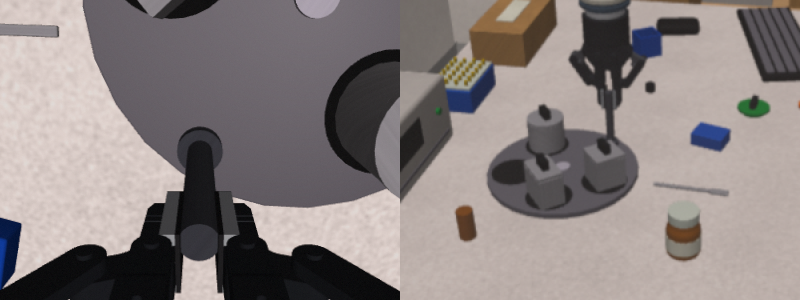

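```bash
python3 - <<'E'
from h import *
c=camera_model("wrist"); print(cast(c,[[320,342]],133).round(1),cast(c,[[320,252]],38).round(1),cast(c,[[320,252]],45).round(1), get_obs()["tool_pos"])
E
```

```text
[[517.9 -73.8 133. ]] [[517.7 -74.   38. ]] [[517.7 -71.7  45. ]] [516.95487923 -79.54980203 125.10755083]
```

The rod is at (517.8,-73.9), which gives a radius of 104.7 and θ≈4.09. It creeps in the pads because the hand doesn't turn with it. From here I'll turn the hand with the platter as one rigid rotation about the hub.

```bash
cat > arc2.py <<'E'
from h import *
import json,sys
h=np.array([578.5,11.4]); w=np.cumsum([.5,1,1,1,1,1,1,1,1,1,.5,0])/10; o=get_obs()
p=o["tool_pos"][:2]-h; print(o["tool_pos"].round(1),'r',np.hypot(*p).round(1),'th',np.arctan2(p[1],p[0])%(2*np.pi),'q6',o["qpos"][5].round(1),'F',o["ft_force"].round(1))
for d in map(float,sys.argv[1:]):
    R=lambda t:np.array([[np.cos(t),-np.sin(t)],[np.sin(t),np.cos(t)]])
    print(json.dumps([dict(zip("xy",((R(d*s)@p-p)/200).round(3).tolist()),z=0,twist=round(float(d*s)/(np.pi/2),3)) for s in w])); p=R(d)@p
E
python3 arc2.py 0.97
```

```text
[517.  -79.5 125.1] r 109.8 th 4.117476953336782 q6 -8.9 F [-1.5  5.1  3.6]
[{"x": 0.022, "y": -0.014, "z": 0, "twist": 0.031}, {"x": 0.069, "y": -0.04, "z": 0, "twist": 0.093}, {"x": 0.118, "y": -0.061, "z": 0, "twist": 0.154}, {"x": 0.169, "y": -0.077, "z": 0, "twist": 0.216}, {"x": 0.221, "y": -0.087, "z": 0, "twist": 0.278}, {"x": 0.274, "y": -0.093, "z": 0, "twist": 0.34}, {"x": 0.327, "y": -0.094, "z": 0, "twist": 0.401}, {"x": 0.38, "y": -0.09, "z": 0, "twist": 0.463}, {"x": 0.433, "y": -0.08, "z": 0, "twist": 0.525}, {"x": 0.484, "y": -0.065, "z": 0, "twist": 0.587}, {"x": 0.509, "y": -0.056, "z": 0, "twist": 0.618}, {"x": 0.509, "y": -0.056, "z": 0, "twist": 0.618}]
```

Emit:
send_rows(targets=[{"x": 0.022,"y": -0.014,"z": 0,"twist": 0.031},{"x": 0.069,"y": -0.04,"z": 0,"twist": 0.093},{"x": 0.118,"y": -0.061,"z": 0,"twist": 0.154},{"x": 0.169,"y": -0.077,"z": 0,"twist": 0.216},{"x": 0.221,"y": -0.087,"z": 0,"twist": 0.278},{"x": 0.274,"y": -0.093,"z": 0,"twist": 0.34},{"x": 0.327,"y": -0.094,"z": 0,"twist": 0.401},{"x": 0.38,"y": -0.09,"z": 0,"twist": 0.463},{"x": 0.433,"y": -0.08,"z": 0,"twist": 0.525},{"x": 0.484,"y": -0.065,"z": 0,"twist": 0.587},{"x": 0.509,"y": -0.056,"z": 0,"twist": 0.618},{"x": 0.509,"y": -0.056,"z": 0,"twist": 0.618}])

```text
time_s: 52.42
tool_pos: [618.0, -90.6, 125.1]
ee_rot: [-179.7, 0.0, 146.0]
ft_force: [-3.8, 7.7, 7.0]
grip_width: 12.2
```

```bash
python3 arc2.py 0.97
```

```text
[618.  -90.6 125.1] r 109.4 th 5.082134005933301 q6 -64.1 F [-3.8  7.7  7. ]
[{"x": 0.024, "y": 0.01, "z": 0, "twist": 0.031}, {"x": 0.072, "y": 0.034, "z": 0, "twist": 0.093}, {"x": 0.117, "y": 0.062, "z": 0, "twist": 0.154}, {"x": 0.159, "y": 0.095, "z": 0, "twist": 0.216}, {"x": 0.197, "y": 0.131, "z": 0, "twist": 0.278}, {"x": 0.232, "y": 0.171, "z": 0, "twist": 0.34}, {"x": 0.263, "y": 0.215, "z": 0, "twist": 0.401}, {"x": 0.289, "y": 0.261, "z": 0, "twist": 0.463}, {"x": 0.311, "y": 0.309, "z": 0, "twist": 0.525}, {"x": 0.328, "y": 0.359, "z": 0, "twist": 0.587}, {"x": 0.335, "y": 0.385, "z": 0, "twist": 0.618}, {"x": 0.335, "y": 0.385, "z": 0, "twist": 0.618}]
```

Smooth now, with low force.

Emit:
send_rows(targets=[{"x": 0.024,"y": 0.01,"z": 0,"twist": 0.031},{"x": 0.072,"y": 0.034,"z": 0,"twist": 0.093},{"x": 0.117,"y": 0.062,"z": 0,"twist": 0.154},{"x": 0.159,"y": 0.095,"z": 0,"twist": 0.216},{"x": 0.197,"y": 0.131,"z": 0,"twist": 0.278},{"x": 0.232,"y": 0.171,"z": 0,"twist": 0.34},{"x": 0.263,"y": 0.215,"z": 0,"twist": 0.401},{"x": 0.289,"y": 0.261,"z": 0,"twist": 0.463},{"x": 0.311,"y": 0.309,"z": 0,"twist": 0.525},{"x": 0.328,"y": 0.359,"z": 0,"twist": 0.587},{"x": 0.335,"y": 0.385,"z": 0,"twist": 0.618},{"x": 0.335,"y": 0.385,"z": 0,"twist": 0.618}])

```text
time_s: 53.92
tool_pos: [684.4, -14.4, 125.1]
ee_rot: [-179.7, -0.1, -158.4]
ft_force: [-2.7, 2.3, 5.8]
grip_width: 12.2
```

```bash
python3 arc2.py 0.95
```

```text
[684.4 -14.4 125.1] r 108.9 th 6.044300340533372 q6 -112.7 F [-2.7  2.3  5.8]
[{"x": 0.006, "y": 0.025, "z": 0, "twist": 0.03}, {"x": 0.013, "y": 0.076, "z": 0, "twist": 0.091}, {"x": 0.015, "y": 0.128, "z": 0, "twist": 0.151}, {"x": 0.013, "y": 0.18, "z": 0, "twist": 0.212}, {"x": 0.006, "y": 0.231, "z": 0, "twist": 0.272}, {"x": -0.006, "y": 0.281, "z": 0, "twist": 0.333}, {"x": -0.023, "y": 0.33, "z": 0, "twist": 0.393}, {"x": -0.044, "y": 0.377, "z": 0, "twist": 0.454}, {"x": -0.07, "y": 0.422, "z": 0, "twist": 0.514}, {"x": -0.1, "y": 0.464, "z": 0, "twist": 0.575}, {"x": -0.117, "y": 0.484, "z": 0, "twist": 0.605}, {"x": -0.117, "y": 0.484, "z": 0, "twist": 0.605}]
```

Emit:
send_rows(targets=[{"x": 0.006,"y": 0.025,"z": 0,"twist": 0.03},{"x": 0.013,"y": 0.076,"z": 0,"twist": 0.091},{"x": 0.015,"y": 0.128,"z": 0,"twist": 0.151},{"x": 0.013,"y": 0.18,"z": 0,"twist": 0.212},{"x": 0.006,"y": 0.231,"z": 0,"twist": 0.272},{"x": -0.006,"y": 0.281,"z": 0,"twist": 0.333},{"x": -0.023,"y": 0.33,"z": 0,"twist": 0.393},{"x": -0.044,"y": 0.377,"z": 0,"twist": 0.454},{"x": -0.07,"y": 0.422,"z": 0,"twist": 0.514},{"x": -0.1,"y": 0.464,"z": 0,"twist": 0.575},{"x": -0.117,"y": 0.484,"z": 0,"twist": 0.605},{"x": -0.117,"y": 0.484,"z": 0,"twist": 0.605}])

```text
time_s: 55.42
tool_pos: [665.0, 76.8, 125.3]
ee_rot: [-179.2, -0.3, -103.8]
ft_force: [18.3, -22.4, -7.5]
grip_width: 12.2
```

```bash
python3 arc2.py 0.06
```

```text
[665.   76.8 125.3] r 108.4 th 0.6472999377857287 q6 -159.0 F [ 18.3 -22.4  -7.5]
[{"x": -0.001, "y": 0.001, "z": 0, "twist": 0.002}, {"x": -0.003, "y": 0.004, "z": 0, "twist": 0.006}, {"x": -0.005, "y": 0.006, "z": 0, "twist": 0.01}, {"x": -0.007, "y": 0.009, "z": 0, "twist": 0.013}, {"x": -0.009, "y": 0.012, "z": 0, "twist": 0.017}, {"x": -0.011, "y": 0.014, "z": 0, "twist": 0.021}, {"x": -0.013, "y": 0.017, "z": 0, "twist": 0.025}, {"x": -0.015, "y": 0.019, "z": 0, "twist": 0.029}, {"x": -0.017, "y": 0.022, "z": 0, "twist": 0.032}, {"x": -0.019, "y": 0.024, "z": 0, "twist": 0.036}, {"x": -0.02, "y": 0.025, "z": 0, "twist": 0.038}, {"x": -0.02, "y": 0.025, "z": 0, "twist": 0.038}]
```

A tangential force of 29 N says it is against the stop. Relax, release, lift off, then check the angle from the marks.

Emit:
send_rows(targets=[{"x": -0.001,"y": 0.001,"z": 0,"twist": 0},{"x": -0.001,"y": 0.001,"z": 0,"twist": 0},{"x": -0.001,"y": 0.001,"z": 0,"twist": 0}])

```text
time_s: 55.8
tool_pos: [665.1, 76.5, 125.3]
ee_rot: [-179.2, -0.3, -103.8]
ft_force: [5.8, -0.1, -0.4]
grip_width: 11.9
```

Emit:
send_rows(targets=[{"x": 0,"y": 0,"z": 0,"twist": 0},{"x": 0,"y": 0,"z": 0,"twist": 0},{"x": 0,"y": 0,"z": 0,"twist": 0},{"x": 0,"y": 0,"z": 0,"twist": 0},{"x": 0,"y": 0,"z": 0,"twist": 0},{"x": 0,"y": 0,"z": 0.2,"twist": 0},{"x": 0,"y": 0,"z": 0.5,"twist": 0},{"x": 0,"y": 0,"z": 0.75,"twist": 0},{"x": 0,"y": 0.25,"z": 0.75,"twist": 0},{"x": 0,"y": 0.5,"z": 0.75,"twist": 0},{"x": 0,"y": 0.75,"z": 0.75,"twist": 0},{"x": 0,"y": 1,"z": 0.75,"twist": 0}], hand=0)

```text
time_s: 57.3
tool_pos: [664.9, 278.0, 275.4]
ee_rot: [-179.2, -0.3, -103.8]
ft_force: [0.9, -1.1, -0.3]
grip_width: 85.3
```

Emit:
send_rows(targets=[{"x": -0.25,"y": 0.2,"z": 0,"twist": 0},{"x": -0.5,"y": 0.45,"z": 0,"twist": 0},{"x": -0.75,"y": 0.7,"z": 0,"twist": 0},{"x": -0.9,"y": 0.9,"z": 0,"twist": 0},{"x": -0.9,"y": 0.9,"z": 0,"twist": 0},{"x": -0.9,"y": 0.9,"z": 0,"twist": 0}])

```text
time_s: 58.05
tool_pos: [484.8, 458.1, 275.3]
ee_rot: [-179.1, -0.4, -103.8]
ft_force: [0.3, 0.3, -0.5]
grip_width: 85.1
```

```bash
python3 top.py t14.png | grep -v size; python3 - <<'E'
from h import *
t=cv2.imread('pics/t14.png'); s=snapshot("side")[:,:,::-1]
cv2.imwrite('pics/v14.png',np.hstack([cv2.resize(t[140:260,220:380],(400,300),interpolation=3),cv2.resize(s[150:375,130:430],(400,300),interpolation=3)]))
E
```

```text
dark 98 [271.1 169.7] [673.5  74.5] [44. 23.] long dir 19.0
dark 34 [237.2 169.4] [674.7 169.4] [16. 24.] long dir -56.0
dark 56 [310.2 173.8] [661.8 -34.7] [15. 29.] long dir -68.0
dark 239 [311.5 185.1] [629.6 -38.3] [58. 74.] long dir -74.0
dark 49 [152.8 198.9] [591.8 403.6] [32. 11.] long dir 60.0
dark 163 [269.  217.1] [539.7  79.5] [50. 72.] long dir -60.0
dark 50 [316.9 202.1] [581.6 -53.2] [11. 45.] long dir -70.0
dark 52 [263.4 207.1] [567.6  95.2] [14. 28.] long dir -78.0
dark 54 [321.4 209.8] [560.  -65.7] [14. 29.] long dir -67.0
dark 142 [321.4 219.8] [532.1 -65.5] [74. 35.] long dir 81.0
mark [292.9 231.5] [498.8  13.1]
dark 35 [414.6 232.5] [ 496.5 -324.1] [17. 14.] long dir -86.0
dark 37 [181.9 234.6] [491.5 319.6] [17. 14.] long dir 88.0
dark 37 [248.6 285.6] [350.9 133.9] [19. 47.] long dir -15.0
dark 49 [399.  308.4] [ 287.4 -277.1] [28. 12.] long dir 76.0
dark 109 [449.6 312.5] [ 275.1 -416.7] [26. 50.] long dir -66.0
dark 21 [141.3 316.9] [265.8 426.8] [17. 11.] long dir 28.0
```

View pics/v14.png

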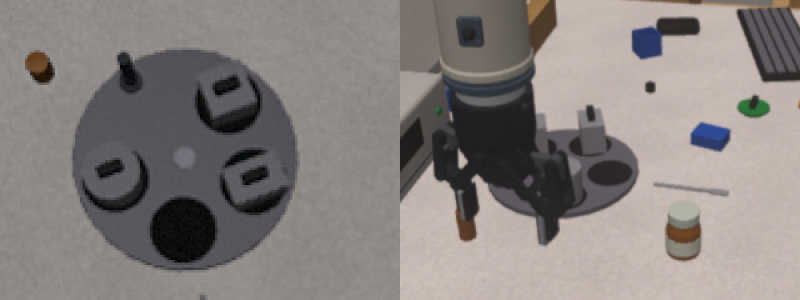

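Lids and pots are all in place, but the empty mark at (292.9,231.5) gives about 6.89 rad, not 7.0. It is probably still short of the stop, so I'll regrip the handle with the jaws tangential and push on.

Emit:
send_rows(targets=[{"x": 0.2,"y": -0.25,"z": 0,"twist": -0.1},{"x": 0.4,"y": -0.5,"z": 0,"twist": -0.2},{"x": 0.65,"y": -0.75,"z": 0,"twist": -0.3},{"x": 0.9,"y": -1,"z": 0,"twist": -0.4},{"x": 0.9,"y": -1,"z": 0,"twist": -0.457}])

```text
time_s: 58.78
tool_pos: [668.9, 251.7, 275.1]
ee_rot: [-179.1, -0.4, -145.5]
ft_force: [-0.0, 0.2, 0.7]
grip_width: 85.3
```

Emit:
send_rows(targets=[{"x": 0,"y": -0.25,"z": 0,"twist": 0},{"x": 0,"y": -0.45,"z": 0,"twist": 0},{"x": 0,"y": -0.45,"z": 0,"twist": 0},{"x": 0,"y": -0.45,"z": 0,"twist": 0}])

```text
time_s: 59.28
tool_pos: [669.3, 160.7, 275.1]
ee_rot: [-179.1, -0.3, -145.7]
ft_force: [0.6, 0.8, -0.0]
grip_width: 85.7
```

```bash
python3 - <<'E'
from h import *
c1=camera_model("top")
o=get_obs(); c,im=shot("wrist","w15.png"); print(o["tool_pos"],o["ee_rot"],o["qpos"][5])
h=np.array([578.5,11.4])
for P in ([283.9,163.9],[271.1,169.7]):
    q=cast(c1,[P],80)[0,:2]-h; print('handle mid',q,np.hypot(*q),np.degrees(np.arctan2(q[1],q[0])))
cv2.imwrite('pics/w15s.png',cv2.resize(im,(480,360)))
E
```

```text
[669.28838584 160.73501573 275.11667721] [-179.08405377   -0.34436455 -145.66855672] -110.16641476338118
handle mid [97.09919343 24.53932775] 100.15204427258232 14.1830592524818
handle mid [81.18625123 58.80002667] 100.24295748158669 35.914344438118704
```

View pics/w15s.png

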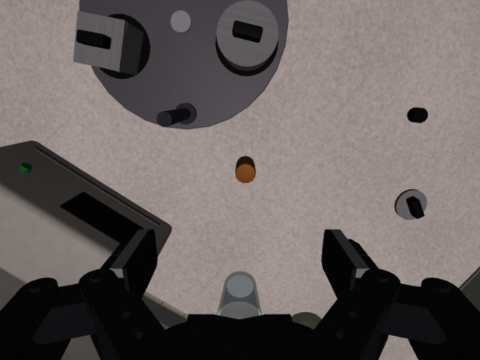

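Emit:
send_rows(targets=[{"x": -0.0265,"y": -0.2,"z": 0,"twist": 0},{"x": -0.0265,"y": -0.44,"z": 0,"twist": 0},{"x": -0.0265,"y": -0.44,"z": -0.15,"twist": 0},{"x": -0.0265,"y": -0.44,"z": -0.35,"twist": 0},{"x": -0.0265,"y": -0.44,"z": -0.55,"twist": 0},{"x": -0.0265,"y": -0.44,"z": -0.7,"twist": 0},{"x": -0.0265,"y": -0.44,"z": -0.75,"twist": 0},{"x": -0.0265,"y": -0.44,"z": -0.75,"twist": 0}])

```text
time_s: 60.32
tool_pos: [663.9, 74.1, 125.0]
ee_rot: [-179.1, -0.4, -145.6]
ft_force: [0.0, 0.2, 0.1]
grip_width: 85.5
```

Emit:
send_rows(targets=[{"x": 0,"y": 0,"z": 0,"twist": 0},{"x": 0,"y": 0,"z": 0,"twist": 0},{"x": 0,"y": 0,"z": 0,"twist": 0},{"x": 0,"y": 0,"z": 0,"twist": 0},{"x": 0,"y": 0,"z": 0,"twist": 0},{"x": 0,"y": 0,"z": 0,"twist": 0},{"x": 0,"y": 0,"z": 0,"twist": 0},{"x": 0,"y": 0,"z": 0,"twist": 0}], hand=255)

```text
time_s: 61.32
tool_pos: [665.3, 72.6, 125.9]
ee_rot: [-178.9, -0.3, -145.6]
ft_force: [3.0, -8.7, 1.1]
grip_width: 12.4
```

```bash
python3 arc2.py 0.13
```

```text
[665.3  72.6 125.9] r 106.2 th 0.6145398524889832 q6 -117.1 F [ 3.  -8.7  1.1]
[{"x": -0.002, "y": 0.003, "z": 0, "twist": 0.004}, {"x": -0.006, "y": 0.008, "z": 0, "twist": 0.012}, {"x": -0.01, "y": 0.014, "z": 0, "twist": 0.021}, {"x": -0.014, "y": 0.019, "z": 0, "twist": 0.029}, {"x": -0.019, "y": 0.025, "z": 0, "twist": 0.037}, {"x": -0.023, "y": 0.03, "z": 0, "twist": 0.046}, {"x": -0.027, "y": 0.036, "z": 0, "twist": 0.054}, {"x": -0.032, "y": 0.041, "z": 0, "twist": 0.062}, {"x": -0.036, "y": 0.046, "z": 0, "twist": 0.07}, {"x": -0.041, "y": 0.051, "z": 0, "twist": 0.079}, {"x": -0.043, "y": 0.054, "z": 0, "twist": 0.083}, {"x": -0.043, "y": 0.054, "z": 0, "twist": 0.083}]
```

Emit:
send_rows(targets=[{"x": -0.002,"y": 0.003,"z": 0,"twist": 0.004},{"x": -0.006,"y": 0.008,"z": 0,"twist": 0.012},{"x": -0.01,"y": 0.014,"z": 0,"twist": 0.02},{"x": -0.014,"y": 0.019,"z": 0,"twist": 0.029},{"x": -0.014,"y": 0.019,"z": 0,"twist": 0.029}])

```text
time_s: 61.95
tool_pos: [664.7, 72.6, 125.9]
ee_rot: [-178.6, -0.3, -142.9]
ft_force: [12.9, -20.0, -6.9]
grip_width: 12.5
```

A 4.7 mm push moved it only 0.4 mm and raised 24 N, where friction is only 2.4 N. It is against the stop; the joint's zero is simply offset from world x. Release and retreat.

Emit:
send_rows(targets=[{"x": 0,"y": 0,"z": 0,"twist": 0},{"x": 0,"y": 0,"z": 0,"twist": 0},{"x": 0,"y": 0,"z": 0,"twist": 0}])

```text
time_s: 62.32
tool_pos: [664.8, 72.4, 125.9]
ee_rot: [-178.5, -0.3, -142.9]
ft_force: [4.3, -4.8, -1.3]
grip_width: 12.5
```

Emit:
send_rows(targets=[{"x": 0,"y": 0,"z": 0,"twist": 0},{"x": 0,"y": 0,"z": 0,"twist": 0},{"x": 0,"y": 0,"z": 0,"twist": 0},{"x": 0,"y": 0,"z": 0,"twist": 0},{"x": 0,"y": 0,"z": 0,"twist": 0},{"x": 0,"y": 0,"z": 0.2,"twist": 0},{"x": 0,"y": 0,"z": 0.5,"twist": 0},{"x": 0,"y": 0,"z": 0.75,"twist": 0},{"x": 0,"y": 0.25,"z": 0.75,"twist": 0},{"x": 0,"y": 0.5,"z": 0.75,"twist": 0},{"x": 0,"y": 0.75,"z": 0.75,"twist": 0},{"x": 0,"y": 1,"z": 0.75,"twist": 0}], hand=0)

```text
time_s: 63.82
tool_pos: [664.6, 273.9, 276.0]
ee_rot: [-178.5, -0.3, -142.9]
ft_force: [0.5, 0.0, 0.3]
grip_width: 85.3
```

Emit:
send_rows(targets=[{"x": -0.25,"y": 0.2,"z": 0,"twist": 0},{"x": -0.5,"y": 0.45,"z": 0,"twist": 0},{"x": -0.75,"y": 0.7,"z": 0,"twist": 0},{"x": -0.9,"y": 0.9,"z": 0,"twist": 0},{"x": -0.9,"y": 0.9,"z": 0,"twist": 0},{"x": -0.9,"y": 0.9,"z": 0,"twist": 0}])

```text
time_s: 64.58
tool_pos: [484.6, 454.0, 276.0]
ee_rot: [-178.5, -0.3, -142.8]
ft_force: [-0.1, -0.9, -0.1]
grip_width: 85.2
```

```bash
python3 top.py t16.png | grep -E "mark|dark"; python3 - <<'E'
from h import *
t=cv2.imread('pics/t16.png'); cv2.imwrite('pics/v16.png',cv2.resize(t[150:255,235:350],None,fx=5,fy=5,interpolation=3)); print(get_obs()["dq"].round(2))
h=np.array([578.5,11.4]); a0=np.arctan2(1.7,-79.7)
E
```

```text
dark 99 [271.1 169.7] [673.5  74.6] [44. 23.] long dir 20.0
dark 33 [237.2 169.5] [674.5 169.4] [16. 24.] long dir -60.0
dark 56 [310.2 173.8] [661.8 -34.7] [15. 29.] long dir -68.0
dark 239 [311.6 185.1] [629.6 -38.5] [58. 73.] long dir -75.0
dark 49 [152.8 198.9] [591.8 403.6] [32. 11.] long dir 60.0
dark 54 [317.1 202.1] [581.7 -53.8] [12. 45.] long dir -68.0
dark 166 [269. 217.] [539.9  79.4] [51. 72.] long dir -62.0
dark 52 [263.4 207.1] [567.6  95.2] [14. 28.] long dir -78.0
dark 55 [321.3 209.8] [560.  -65.4] [14. 29.] long dir -72.0
dark 142 [321.3 219.7] [532.2 -65.3] [74. 36.] long dir 82.0
mark [292.9 231.5] [498.8  13.1]
dark 35 [414.6 232.5] [ 496.5 -324.1] [17. 14.] long dir -86.0
dark 37 [181.9 234.6] [491.5 319.6] [17. 14.] long dir 88.0
dark 38 [248.7 285.7] [350.7 133.8] [19. 47.] long dir -15.0
dark 48 [399.1 308.4] [ 287.3 -277.1] [28. 12.] long dir 75.0
dark 109 [449.6 312.5] [ 275.1 -416.7] [26. 50.] long dir -66.0
[-1.25  0.01  0.02  0.1   0.05  0.04]
```

View pics/v16.png

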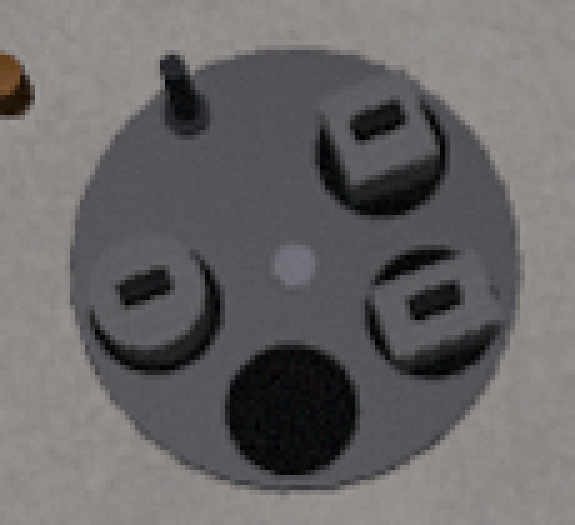

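```bash
python3 - <<'E'
from h import *
c=camera_model("top"); h=np.array([578.5,11.4])
B=cast(c,[[263.4,207.1],[321.3,209.8],[310.2,173.8]],103)[:,:2]
for b,a in zip(B,(106.8,250.8,322.8)):
    s=h+80*np.array([np.cos(np.radians(a)),np.sin(np.radians(a))]); print(b.round(1),s.round(1),np.linalg.norm(b-s).round(1))
E
```

```text
[553.9  87.8] [555.4  88. ] 1.4
[546.7 -63.6] [552.2 -64.2] 5.5
[642.8 -34.7] [642.2 -37. ] 2.3
```

All lids are within 5.5 mm of their mark centres. Handing in.

```bash
python3 -c "
from workcell import job_done; print(job_done())"
```

```text
the job is handed in; nothing more can be done
None
```

The job is handed in. The large round, square and oblong pots are each on a mark under their own lid, and I turned the platter anticlockwise until it came up against a hard stop. The small round pot was not on the bench, so its lid stayed where it was.

**Last checks that passed:**
- **Lids:** the lid centres measure 1.4 mm (large round), 5.5 mm (oblong) and 2.3 mm (square) from their mark centres. All three look level and fully down in the final top view.
- **Platter:** the empty mark reads the same pixel before and after the last push. That 4.7 mm push moved the platter only about 0.4 mm and raised 24 N.
- **Bystanders:** I noticed none out of place, and the arm is clear of everything.

**What disagreed:** measured from world x, the handle stands at about 6.89–6.90 rad, not the nominal 7.0. A world-axis angle may not equal the joint's own reading, so I trusted the stiff resistance as proof of the stop. If the joint's zero does lie along world x, 6.89 is only just above the 6.88 rad needed.

**Rough spot:** early in the turn the handle crept in the fingers and the sideways load reached about 40 N. The final third, with the hand turning with the platter, ran at about 10 N until it met the stop. I viewed 17 pictures against the budget of 14, past the one or two extra allowed.

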